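# Set up the tabletop pottery wheels for class

### The job

Get the little pottery wheels ready for class: open the storage case's lid all the way back onto its stop, and fit every wheel head that is in the case onto a wheel of its own, turned so that the flat in its hub matches the flat of the spindle and it drops fully home on the collar. Then shut the empty case, leaving the cup, the bottle and the jar where they stand.

Things in the scene. Friction and masses are not known exactly. Their poses are not given: they have to be found in the camera images.
- lid (a joint): Hinge of the storage case's lid, rad: 0 shut, 1.9 fully open, leaning back on its stop. It turns about the case's long back edge (the edge away from the robot). The hinge is stiff (about 0.33 N m), so the lid stays where it is left; about 4 N at the knob moves it.
- lid_hinge (a point): Point on the hinge line, at the middle of the case's back edge, 24 mm above the table. Turns with the lid: its y axis is the hinge line (along the case's long side); at joint value 0 its x axis points level from the case's front to its back, z up. Opening carries the knob up and over towards the back.
- lid_handle (a point): Centre of the round head of the dark wooden knob on the grey lid (head 28 mm across, 16 mm thick, on a 12 mm neck). With the lid shut it stands 35 mm above the lid's top, 89 mm above the table, 130 mm in front of the hinge line and 65 mm above it; it turns with the lid (same axes as lid_hinge).
- case: Black tray of the storage case, fixed: 160 mm (x, front to back) by 320 mm (y), rim only 24 mm high, walls 5 mm, inner floor 5 mm above the table, no dividers. Origin under its centre. The grey lid is a 30 mm deep shell; the shut case is 54 mm high. The wheel heads stand in it on their hubs, discs just above the rim.
- head1_mid (a point): Wheel head (may be absent): aluminium disc 66 mm across, 12 mm thick, on a dark hub 24 mm tall, 46 mm across; 36 mm tall in all, 0.25 kg. D-shaped bore from below, 24 mm deep, 20 mm across, flat 4 mm from the axis on the +x side; an orange line on top runs from centre to rim above the flat, along +x. Point: on the axis, mid-disc, 30 mm above the hub's lower end; z up.
- head2_mid (a point): Wheel head (may be absent): aluminium disc 66 mm across, 12 mm thick, on a dark hub 24 mm tall, 46 mm across; 36 mm tall in all, 0.25 kg. D-shaped bore from below, 24 mm deep, 20 mm across, flat 4 mm from the axis on the +x side; an orange line on top runs from centre to rim above the flat, along +x. Point: on the axis, mid-disc, 30 mm above the hub's lower end; z up.
- head3_mid (a point): Wheel head (may be absent): aluminium disc 66 mm across, 12 mm thick, on a dark hub 24 mm tall, 46 mm across; 36 mm tall in all, 0.25 kg. D-shaped bore from below, 24 mm deep, 20 mm across, flat 4 mm from the axis on the +x side; an orange line on top runs from centre to rim above the flat, along +x. Point: on the axis, mid-disc, 30 mm above the hub's lower end; z up.
- head4_mid (a point): Wheel head (may be absent): aluminium disc 66 mm across, 12 mm thick, on a dark hub 24 mm tall, 46 mm across; 36 mm tall in all, 0.25 kg. D-shaped bore from below, 24 mm deep, 20 mm across, flat 4 mm from the axis on the +x side; an orange line on top runs from centre to rim above the flat, along +x. Point: on the axis, mid-disc, 30 mm above the hub's lower end; z up.
- seat1 (a point): Spindle of the wheel with the blue tray: point on its axis, on top of its round collar (40 mm across), 74 mm above the table; z up, x towards the flat of the shaft (an orange line on collar and flat marks that side). The shaft rises 21 mm, 18 mm across, flat 3 mm off axis, top 5 mm tapered by 2.5 mm. A head that is home has its hub on this collar, its middle 30 mm above this point. Turns only stiffly (0.2 N m).
- wheel1: Tabletop pottery wheel, fixed: white housing 128 mm across with a control box at its front, blue splash tray 138 mm across, rim 78 mm above the table. Origin under the spindle's axis. Any head fits any wheel (one each), but only with the flats facing the same way: about 1 mm play all round, 0.1 rad in turn (the taper leads in up to about 0.2 rad). The spindle may start at any turn.
- seat2 (a point): Spindle of the wheel with the green tray: point on its axis, on top of its round collar (40 mm across), 74 mm above the table; z up, x towards the flat of the shaft (an orange line on collar and flat marks that side). The shaft rises 21 mm, 18 mm across, flat 3 mm off axis, top 5 mm tapered by 2.5 mm. A head that is home has its hub on this collar, its middle 30 mm above this point. Turns only stiffly (0.2 N m).
- wheel2: Tabletop pottery wheel, fixed: white housing 128 mm across with a control box at its front, green splash tray 138 mm across, rim 78 mm above the table. Origin under the spindle's axis. Any head fits any wheel (one each), but only with the flats facing the same way: about 1 mm play all round, 0.1 rad in turn (the taper leads in up to about 0.2 rad). The spindle may start at any turn.
- seat3 (a point): Spindle of the wheel with the grey tray: point on its axis, on top of its round collar (40 mm across), 74 mm above the table; z up, x towards the flat of the shaft (an orange line on collar and flat marks that side). The shaft rises 21 mm, 18 mm across, flat 3 mm off axis, top 5 mm tapered by 2.5 mm. A head that is home has its hub on this collar, its middle 30 mm above this point. Turns only stiffly (0.2 N m).
- wheel3: Tabletop pottery wheel, fixed: white housing 128 mm across with a control box at its front, grey splash tray 138 mm across, rim 78 mm above the table. Origin under the spindle's axis. Any head fits any wheel (one each), but only with the flats facing the same way: about 1 mm play all round, 0.1 rad in turn (the taper leads in up to about 0.2 rad). The spindle may start at any turn.
- seat4 (a point): Spindle of the wheel with the yellow tray: point on its axis, on top of its round collar (40 mm across), 74 mm above the table; z up, x towards the flat of the shaft (an orange line on collar and flat marks that side). The shaft rises 21 mm, 18 mm across, flat 3 mm off axis, top 5 mm tapered by 2.5 mm. A head that is home has its hub on this collar, its middle 30 mm above this point. Turns only stiffly (0.2 N m).
- wheel4: Tabletop pottery wheel, fixed: white housing 128 mm across with a control box at its front, yellow splash tray 138 mm across, rim 78 mm above the table. Origin under the spindle's axis. Any head fits any wheel (one each), but only with the flats facing the same way: about 1 mm play all round, 0.1 rad in turn (the taper leads in up to about 0.2 rad). The spindle may start at any turn.
- cup_mid (a point): Bystander: pinkish bisque cup, 76 mm across, 85 mm tall; the point is at its middle.
- glaze_mid (a point): Bystander: white glaze bottle with a yellow band, 52 mm across, 115 mm tall; the point is at its middle.
- jar_mid (a point): Bystander: white underglaze jar with a blue lid and a green band, 68 mm across, 90 mm tall; the point is at its middle.
There are look-alikes about, which are no part of the job. Leave any red look-alike of the wheel3 alone.

How it is judged (in metres and radians):
On the way, in this order (a step that is already met when the one before it is completed fails the run):
1. the case's lid is open and rests on its stop (value of joint lid above 1.8 rad), for 0.2 s.
2. every wheel head there is sits fully home on a spindle (((horizontal distance between head1_mid and seat1 below 0.004 m and z of head1_mid in the frame of seat1 between 0.026 and 0.033 m and angle between head1_mid's own z axis and vertical below 0.07 rad) or (horizontal distance between head1_mid and seat2 below 0.004 m and z of head1_mid in the frame of seat2 between 0.026 and 0.033 m and angle between head1_mid's own z axis and vertical below 0.07 rad) or (horizontal distance between head1_mid and seat3 below 0.004 m and z of head1_mid in the frame of seat3 between 0.026 and 0.033 m and angle between head1_mid's own z axis and vertical below 0.07 rad) or (horizontal distance between head1_mid and seat4 below 0.004 m and z of head1_mid in the frame of seat4 between 0.026 and 0.033 m and angle between head1_mid's own z axis and vertical below 0.07 rad)) and ((horizontal distance between head2_mid and seat1 below 0.004 m and z of head2_mid in the frame of seat1 between 0.026 and 0.033 m and angle between head2_mid's own z axis and vertical below 0.07 rad) or (horizontal distance between head2_mid and seat2 below 0.004 m and z of head2_mid in the frame of seat2 between 0.026 and 0.033 m and angle between head2_mid's own z axis and vertical below 0.07 rad) or (horizontal distance between head2_mid and seat3 below 0.004 m and z of head2_mid in the frame of seat3 between 0.026 and 0.033 m and angle between head2_mid's own z axis and vertical below 0.07 rad) or (horizontal distance between head2_mid and seat4 below 0.004 m and z of head2_mid in the frame of seat4 between 0.026 and 0.033 m and angle between head2_mid's own z axis and vertical below 0.07 rad)) and ((horizontal distance between head3_mid and seat1 below 0.004 m and z of head3_mid in the frame of seat1 between 0.026 and 0.033 m and angle between head3_mid's own z axis and vertical below 0.07 rad) or (horizontal distance between head3_mid and seat2 below 0.004 m and z of head3_mid in the frame of seat2 between 0.026 and 0.033 m and angle between head3_mid's own z axis and vertical below 0.07 rad) or (horizontal distance between head3_mid and seat3 below 0.004 m and z of head3_mid in the frame of seat3 between 0.026 and 0.033 m and angle between head3_mid's own z axis and vertical below 0.07 rad) or (horizontal distance between head3_mid and seat4 below 0.004 m and z of head3_mid in the frame of seat4 between 0.026 and 0.033 m and angle between head3_mid's own z axis and vertical below 0.07 rad)) and ((horizontal distance between head4_mid and seat1 below 0.004 m and z of head4_mid in the frame of seat1 between 0.026 and 0.033 m and angle between head4_mid's own z axis and vertical below 0.07 rad) or (horizontal distance between head4_mid and seat2 below 0.004 m and z of head4_mid in the frame of seat2 between 0.026 and 0.033 m and angle between head4_mid's own z axis and vertical below 0.07 rad) or (horizontal distance between head4_mid and seat3 below 0.004 m and z of head4_mid in the frame of seat3 between 0.026 and 0.033 m and angle between head4_mid's own z axis and vertical below 0.07 rad) or (horizontal distance between head4_mid and seat4 below 0.004 m and z of head4_mid in the frame of seat4 between 0.026 and 0.033 m and angle between head4_mid's own z axis and vertical below 0.07 rad))), for 0.2 s.
At the end, for the whole second after the job is handed in: Every wheel head there is sits level (within 0.07 rad) on a spindle, within 4 mm of its axis and its hub within 3 mm of the collar, at rest; the case's lid is shut (under 0.06 rad) (all of step 2 and value of joint lid below 0.06 rad and velocity of joint lid below 0.05 rad/s and linear speed of each of head1, head2, head3, head4 below 0.02 m/s); the robot touches nothing.
It fails at once if the cup is shifted by more than 4 cm or knocked over (distance of cup_mid from where it was at the start of the episode above 0.04 m or angle between cup_mid's own z axis and vertical above 0.5 rad).
It fails at once if the glaze bottle is shifted by more than 4 cm or knocked over (distance of glaze_mid from where it was at the start of the episode above 0.04 m or angle between glaze_mid's own z axis and vertical above 0.5 rad).
It fails at once if the underglaze jar is shifted by more than 4 cm or knocked over (distance of jar_mid from where it was at the start of the episode above 0.04 m or angle between jar_mid's own z axis and vertical above 0.5 rad).
Of head1, head2, head3, head4 only 3 to 4 are there at a start; the rules pass over those that are not, and their reading is None.
At some moment in a run one of head1, head2, head3, head4 may be knocked a few centimetres aside while the robot is not near it.
It also fails if it takes over 210 s, if anything falls off the work surface, if the arm or the gripper's body presses on something with over 40 N, if the wrist force passes 120 N, or if a joint passes its speed limit or range.

### The arm

A 6-joint arm with a two-finger parallel gripper is mounted at the origin on the work surface. World frame = base frame: x ahead of the robot, y to its left, z up, the work surface at z = 0. Lengths are in m, angles in degrees, forces in N, time in s.
With the tool pointing down it reaches from about 0.35 to 0.975 m from the base axis. Payload 7.1 kg.
Tool frame: the origin (TCP) lies at the very end of the fingers, on their centre line; the grasp point (between the pads) lies 19 mm behind it (bot.grasp_offset is the distance from the TCP to the grasp point, in m); z points along the fingers, x is the direction in which the jaws open and shut, and the axes are right-handed (so a half turn about z gives the same grasp; the last joint's range is limited). The gripper opens to 88 mm and grips with 3 to 60 N. Pads are 20 mm wide; open, the fingers measure 115 mm over their backs; the gripper's body (75 mm by 178 mm) begins 61 mm behind the grasp point.
Start: joints at [69.328, 24.242, 93.386, -0, 62.372, -1.089], TCP at [0.209, 0.589, 0.223] pointing down, gripper open.
Joint ranges: [-172.04, 172.04], [-51.8, 120.97], [4.93, 147.93], [-75.15, 255.16], [6.16, 154.13], [-145.62, 145.62]. Speed limits (degrees/s): [136.94, 136.94, 172.46, 180, 180, 180].

### API

Orientations are given as a 3x3 rotation matrix whose columns are the frame's x, y, z axes.
In Python, from cell import readout, viewer, bot gives the robot as it stands.
- The arm moves only by the tool move_arm, never from a script. Its arguments are lists of equal length, an entry for each row: "slide": the shift along the tool's x, y, z in cm, a list of three; "turn": the turn, a rotation vector about the tool's x, y, z in degrees, a list of three; "claw": the finger opening in cm, from 0 to 8.78. A call has 1 to 20 rows; each row shifts and turns the pose as measured when the row begins, along the tool's axes as they then stand; what a row does not reach is not made up. A row lasts 1/10 s, in which the tool goes at most 50 mm and 8.59 degrees, less where a joint would pass 70% of its speed; a pose out of reach is approached as far as the arm can. A call with a gripper value outside its range is refused whole. The fingers move at their own pace and stop on an object; the grip force is fixed at half the most. Time passes only in rows, so rows that do not move let the fingers close. It gives the time, the measured TCP pose, the force and the opening at its end, in the units of the state.
- readout.state(): the state, without advancing time (a new reading comes with each control period).
- viewer.snapshot(name): name is "scene" or "side" or "wrist"; returns (picture, depth): 480x640x3 uint8, red, green, blue; 480x640 float32, m along the optical axis (not along the pixel's ray), 0 where there is no reading.
- viewer.camera_info(name): a dict with "camera_matrix" (3x3 intrinsics, pixels), "xyz" and "attitude" of the camera in the world; the wrist camera has in their place "tool_from_camera" (4x4, takes a point from camera to tool coordinates, whose origin is the TCP and whose axes are the tool frame's). Camera axes: x right, y down, z forward; pixel columns grow to the right and rows downward; lengths in m; the calibration is good to about 2 mm. A picture is of the moment at which its call begins: read the wrist's pose just before it. camera_info takes no time and is no camera call.
- bot.job_done(): hands the job in, once; it reports no verdict.
The state is a dict: "time": time; "q": joint angles; "dq": joint speeds; "joint_torque": joint torques, N m; "tool_pos": TCP position; "tool_rot": TCP orientation; "wrist_force": force on the tool from outside, world axes, zero at the start; "ft_torque": the same for the moment, N m; "opening": opening from 0.0 (shut) to 1.0 (fully open).
Only numpy, scipy, OpenCV 4.12 (cv2) and the standard library are available. Lean on these libraries where they do the work, as an engineer would, in place of code of your own. Each camera call takes 0.05 s, during which the arm holds its last target.

## Working session

There is one attempt and no reset: what is moved stays moved. The work goes in short steps, Python scripts to look and compute and a tool call to move; the robot and the scene stay as the last step left them, time stands still between calls to the robot, and variables do not carry over. Pictures are saved under pics/ and viewed, and the job is handed in when it is done.

Besides the shell and the picture viewer there is one more tool, called after "Emit:" by a JSON object that holds its "name" and its "arguments". move_arm: Moves the arm, as the interface text tells. Its arguments: {"type":"object","properties":{"slide":{"type":"array","items":{"type":"array","items":{"type":"number"}}},"turn":{"type":"array","items":{"type":"array","items":{"type":"number"}}},"claw":{"type":"array","items":{"type":"number"}}},"required":["slide","turn","claw"]}

```bash
ls; mkdir -p pics; python3 - <<'E'
from cell import readout, viewer, bot
import cv2,numpy as np
s=readout.state();print({k:np.round(v,3).tolist() for k,v in s.items()})
for n in ["scene","side","wrist"]:
    p,d=viewer.snapshot(n);cv2.imwrite(f"pics/{n}0.png",p[:,:,::-1]);np.save(f"pics/{n}0_d.npy",d);print(n,viewer.camera_info(n))
E
```

```text
pics
{'time': 0.0, 'q': [69.328, 24.284, 93.432, 0.001, 62.371, -1.087], 'dq': [-0.056, -0.047, -0.005, 0.099, -0.042, -0.039], 'joint_torque': [0.002, -54.462, -27.367, 0.065, 0.023, -0.0], 'tool_pos': [0.209, 0.588, 0.222], 'tool_rot': [[0.335, 0.942, -0.001], [0.942, -0.335, -0.001], [-0.002, -0.0, -1.0]], 'wrist_force': [-0.136, -0.749, -0.591], 'ft_torque': [0.019, 0.027, 0.021], 'opening': 1.001}
scene {'camera_matrix': array([[516.55947423,   0.        , 323.71453351],
       [  0.        , 516.55947423, 239.26924994],
       [  0.        ,   0.        ,   1.        ]]), 'xyz': array([ 1.24514652, -0.18780694,  0.83283055]), 'attitude': array([[ 0.2018257 ,  0.70492661, -0.67995946],
       [ 0.97939706, -0.14035832,  0.14519275],
       [ 0.00691227, -0.69525392, -0.71873097]])}
side {'camera_matrix': array([[437.22478411,   0.        , 318.44729865],
       [  0.        , 437.22478411, 241.07298645],
       [  0.        ,   0.        ,   1.        ]]), 'xyz': array([ 0.28146917, -0.6229156 ,  0.84998448]), 'attitude': array([[ 9.13551512e-01, -3.16810948e-01,  2.55057754e-01],
       [-4.06722507e-01, -7.12616069e-01,  5.71625000e-01],
       [ 6.61195978e-04, -6.25946612e-01, -7.79865631e-01]])}
wrist {'camera_matrix': array([[360.62849556,   0.        , 316.35745182],
       [  0.        , 360.62849556, 246.27095938],
       [  0.        ,   0.        ,   1.        ]]), 'tool_from_camera': array([[ 9.99999485e-01, -1.57864452e-04,  1.00248798e-03,
         5.56939429e-04],
       [-1.27374998e-04,  9.60491313e-01,  2.78309938e-01,
        -7.55987702e-02],
       [-1.00681624e-03, -2.78309922e-01,  9.60490798e-01,
        -1.62925569e-01],
       [ 0.00000000e+00,  0.00000000e+00,  0.00000000e+00,
         1.00000000e+00]])}
```

View pics/scene0.png

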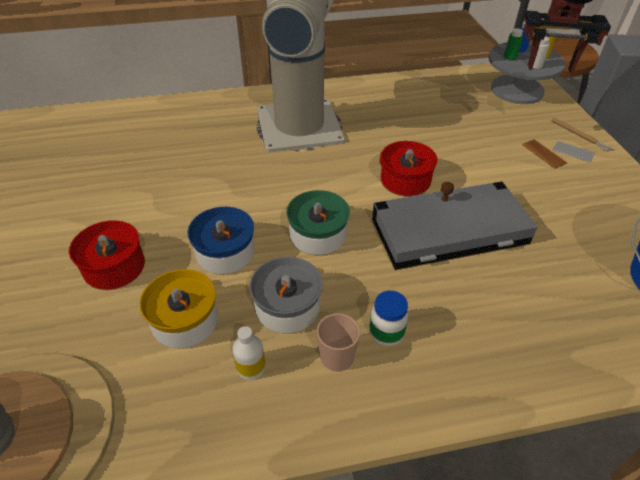

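View pics/side0.png

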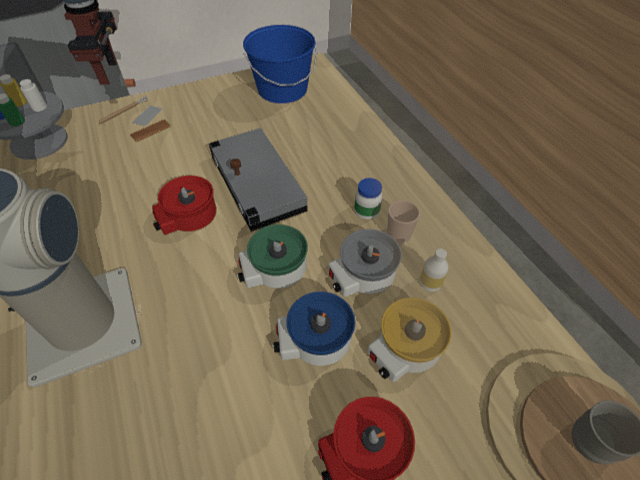

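View pics/wrist0.png

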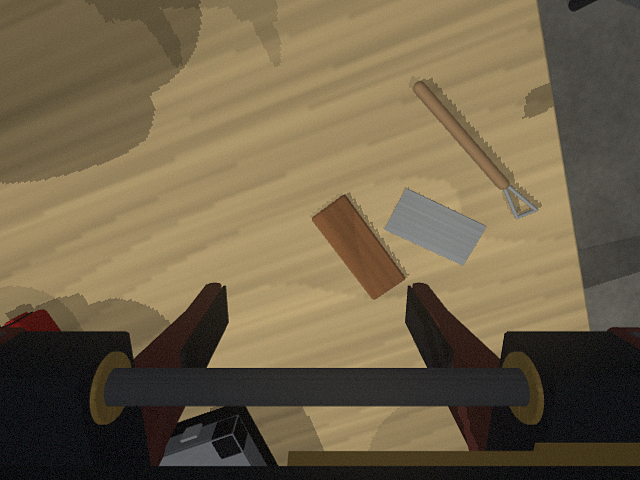

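```bash
cat > h.py <<'E'
import numpy as np,cv2
from cell import readout, viewer, bot
def cam(n,s=None):
    i=viewer.camera_info(n);K=i['camera_matrix']
    if n=='wrist':
        T=np.eye(4);T[:3,:3]=s['tool_rot'];T[:3,3]=s['tool_pos'];C=T@i['tool_from_camera'];return K,C[:3,:3],C[:3,3]
    return K,np.array(i['attitude']),np.array(i['xyz'])
def shot(n,name=None):
    s=readout.state();p,d=viewer.snapshot(n)
    if name: cv2.imwrite(f'pics/{name}.png',p[:,:,::-1]);np.savez(f'pics/{name}.npz',d=d,p=p,pos=s['tool_pos'],rot=s['tool_rot'])
    return p,d,cam(n,s)
def load(name,n):
    z=np.load(f'pics/{name}.npz');return z['p'],z['d'],cam(n,dict(tool_pos=z['pos'],tool_rot=z['rot']))
def ray(c,uv):
    K,R,t=c;uv=np.atleast_2d(np.asarray(uv,float));r=np.c_[(uv[:,0]-K[0,2])/K[0,0],(uv[:,1]-K[1,2])/K[1,1],np.ones(len(uv))];return r@R.T
def onz(c,uv,z):
    r=ray(c,uv);return c[2]+r*((z-c[2][2])/r[:,2])[:,None]
def dep(c,uv,d):
    r=ray(c,uv);uv=np.atleast_2d(uv).astype(int);return c[2]+r*d[uv[:,1],uv[:,0]][:,None]
def proj(c,X):
    K,R,t=c;p=(np.atleast_2d(X)-t)@R;return np.c_[K[0,0]*p[:,0]/p[:,2]+K[0,2],K[1,1]*p[:,1]/p[:,2]+K[1,2]]
def tri(c1,u1,c2,u2):
    a,b=ray(c1,u1)[0],ray(c2,u2)[0];A=np.c_[a,-b];s=np.linalg.lstsq(A,c2[2]-c1[2],rcond=None)[0]
    P=c1[2]+a*s[0];Q=c2[2]+b*s[1];return (P+Q)/2,np.linalg.norm(P-Q)
E
python3 - <<'E'
from h import *
for n in ['scene','side']:
    p=cv2.imread(f'pics/{n}0.png')[:,:,::-1];d=np.load(f'pics/{n}0_d.npy');c=cam(n)
    print(n)
    pts=dict(scene=dict(knob=(447,188),blue=(222,232),green=(318,211),grey=(286,286),yellow=(179,299),redA=(410,160),redB=(107,245),jar=(391,305),cup=(338,325),bot=(246,334)),
     side=dict(knob=(235,163),blue=(321,322),green=(277,249),grey=(370,253),yellow=(416,328),redA=(187,195),redB=(373,438),jar=(369,187),cup=(403,210),bot=(440,254)))[n]
    for k,v in pts.items(): print(k,np.round(dep(c,v,d)[0],3))
    # lid grey top, and mask
    u,v=np.meshgrid(range(640),range(480));X=dep(c,np.c_[u.ravel(),v.ravel()],d).reshape(480,640,3)
    m=(abs(X[...,2]-.054)<.006)&(p.max(2).astype(int)-p.min(2)<20)&(p.max(2)<140)
    m=m.astype(np.uint8);nn,l,st,ce=cv2.connectedComponentsWithStats(m);i=1+np.argmax(st[1:,4]);
    P=X[l==i];print(st[i],P[:,2].mean());r=cv2.minAreaRect((P[:,:2]*1000).astype(np.float32));print('lid',r,cv2.boxPoints(r).round())
p=tri(cam('scene'),(447,188),cam('side'),(235,163));print(p)
E
```

```text
scene
knob [0.449 0.258 0.098]
blue [ 0.465 -0.237  0.074]
green [ 0.448 -0.031  0.08 ]
grey [ 0.632 -0.129  0.073]
yellow [ 0.626 -0.325  0.076]
redA [0.301 0.225 0.069]
redB [ 0.455 -0.467  0.071]
jar [0.726 0.047 0.09 ]
cup [ 0.726 -0.049  0.057]
bot [ 0.751 -0.212  0.113]
[ 374  182  163   73 7323] 0.0537700450849363
lid ((488.968017578125, 265.3277282714844), (166.55084228515625, 323.3952331542969), 2.696138620376587) [[398. 423.]
 [413. 100.]
 [580. 108.]
 [565. 431.]]
side
knob [0.437 0.258 0.092]
blue [ 0.453 -0.251  0.087]
green [ 0.44  -0.042  0.08 ]
grey [ 0.624 -0.136  0.08 ]
yellow [ 0.615 -0.337  0.088]
redA [0.296 0.211 0.075]
redB [ 0.444 -0.479  0.088]
jar [0.717 0.044 0.086]
cup [ 0.773 -0.035  0.055]
bot [ 0.744 -0.218  0.111]
[ 209  128   98   91 4663] 0.05168422435258883
lid ((487.4766540527344, 262.378662109375), (160.99655151367188, 325.289794921875), 2.4099743366241455) [[400. 421.]
 [414.  96.]
 [575. 103.]
 [561. 428.]]
(array([0.43811659, 0.2638555 , 0.08724592]), np.float64(0.0005952501132376077))
```

Emit:
{"name": "move_arm", "arguments": {"slide": [[-2.3,3.25,0.5],[-2.3,3.25,0.5],[-2.3,3.25,0.5],[-2.3,3.25,0.5],[-2.3,3.25,0.5],[-2.3,3.25,0.5],[-2.3,3.25,0.5],[-2.3,3.25,0.5],[-2.3,3.25,0.5],[-2.3,3.25,0.5],[0,0,0],[0,0,0],[0,0,0],[0,0,0]], "turn": [[0,0,0],[0,0,0],[0,0,0],[0,0,0],[0,0,0],[0,0,0],[0,0,0],[0,0,0],[0,0,0],[0,0,0],[0,0,-7.5],[0,0,-7.5],[0,0,-7.2],[0,0,0]], "claw": [8.78,8.78,8.78,8.78,8.78,8.78,8.78,8.78,8.78,8.78,7,7,7,7]}}

```text
time: 1.55
tool_pos: [0.4461, 0.2494, 0.1676]
tool_rot: [[-0.06, 0.998, -0.003], [0.998, 0.06, -0.001], [-0.001, -0.003, -1.0]]
wrist_force: [0.3, 0.2, -0.1]
opening: 0.796
```

```bash
python3 - <<'E'
from h import *
p,d,c=shot('wrist','w1');s=readout.state();print(s['tool_pos'],s['tool_rot'],s['time'],s['wrist_force'])
print(proj(c,[.438,.263,.088]))
E
```

```text
[0.44608207 0.24955717 0.16766673] [[-0.05641363  0.99840442 -0.00247359]
 [ 0.99840694  0.05641083 -0.00118758]
 [-0.00104615 -0.00253664 -0.99999624]] 1.6 [ 0.2531779   0.31865791 -0.06959311]
[[335.87546199 243.46838722]]
```

View pics/w1.png

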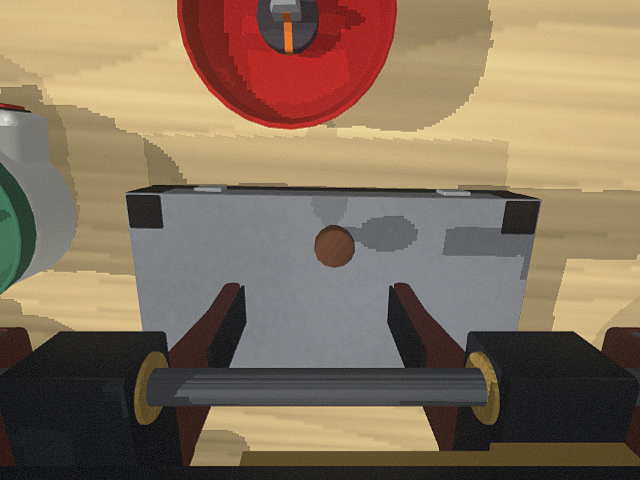

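```bash
python3 - <<'E'
from h import *
p,d,c=load('w1','wrist')
m=cv2.inRange(cv2.cvtColor(p,cv2.COLOR_RGB2HSV),(5,90,40),(18,220,160))[215:280,300:370];M=cv2.moments(m,True);uv=(300+M['m10']/M['m00'],215+M['m01']/M['m00']);print(uv,M['m00'])
print(onz(c,uv,.096),dep(c,(334,246),d))
e=dep(c,[(140,190),(530,194),(250,191),(400,193)],d);print(e)
R=np.load('pics/w1.npz')['rot'];k=onz(c,uv,.096)[0]
print('delta cm',(R.T@(k-np.load('pics/w1.npz')['pos']))*100)
E
```

```text
(333.7657587548638, 246.0365758754864) 1285.0
[[0.43768491 0.26112509 0.096     ]] [[0.43697043 0.26111812 0.0984001 ]]
[[0.41561745 0.10783037 0.04342519]
 [0.40453672 0.44269343 0.00128159]
 [0.41232941 0.19352918 0.03529685]
 [0.40682839 0.31637668 0.03369841]]
delta cm [ 1.22396273 -0.75327221  7.1655878 ]
```

Emit:
{"name": "move_arm", "arguments": {"slide": [[1.2,-0.75,1],[0,0,2],[0,0,2],[0,0,2],[0,0,1.5],[0,0,0.8],[0,0,0],[0,0,0],[0,0,0]], "turn": [[0,0,0.6],[0,0,0],[0,0,0],[0,0,0],[0,0,0],[0,0,0],[0,0,0],[0,0,0],[0,0,0]], "claw": [7,7,7,7,7,7,2,2,2]}}

```text
time: 2.5
tool_pos: [0.4382, 0.2639, 0.0732]
tool_rot: [[-0.022, 1.0, 0.001], [1.0, 0.022, 0.001], [0.001, 0.001, -1.0]]
wrist_force: [0.6, -0.4, -0.4]
opening: 0.563
```

Emit:
{"name": "move_arm", "arguments": {"slide": [[0,0,0],[0,0,0],[0,0,0],[0,0,0],[0,0,0]], "turn": [[0,0,0],[0,0,0],[0,0,0],[0,0,0],[0,0,0]], "claw": [2,2,2,2,2]}}

```text
time: 3.0
tool_pos: [0.439, 0.2611, 0.0745]
tool_rot: [[-0.023, 1.0, 0.003], [1.0, 0.023, -0.003], [-0.003, 0.003, -1.0]]
wrist_force: [-0.4, 2.5, -5.3]
opening: 0.31
```

```bash
cat > arc.py <<'E'
from h import *
import sys
# usage: arc.py lid_to_deg tilt_to_deg nrows
def lidest(s,yaw=np.radians(2.55),H=np.array([.4377,.2611,0])+0.130*np.array([np.cos(np.radians(2.55)),np.sin(np.radians(2.55)),0])+np.array([0,0,.024])):
    ex=np.array([np.cos(yaw),np.sin(yaw),0]);G=s['tool_pos']-.019*s['tool_rot'][:,2];r=G-H
    a=r@ex;z=r[2];return H,ex,G,np.degrees(np.arctan2(z,-a)),np.hypot(a,z),r
if __name__=='__main__':
    s=readout.state();H,ex,G,phi,rad,r=lidest(s)
    off=26.57;print('lid deg now',phi-off,'rad',rad,'lateral',r[1]*ex[0]-r[0]*ex[1])
    to,tilt,n=float(sys.argv[1]),float(sys.argv[2]),int(sys.argv[3])
    R=s['tool_rot'];z0=R[:,2];cur=np.degrees(np.arctan2(-z0@ex,-z0[2]));print('tilt',cur)
    P=s['tool_pos'];ph0=phi
    for i in range(1,n+1):
        ph=np.radians(phi+(to+off-phi)*i/n);t=np.radians(cur+(tilt-cur)*i/n)
        zt=-np.sin(t)*ex+np.array([0,0,-np.cos(t)])
        Gi=H+.1453*(-np.cos(ph)*ex+np.array([0,0,np.sin(ph)]));Pi=Gi+.019*zt
        d=R.T@(Pi-P)*100;print(np.round(d,1).tolist(),round((tilt-cur)/n,1))
        P=Pi;R=cv2.Rodrigues(np.radians((tilt-cur)/n)*R[:,0])[0]@R
E
python3 arc.py 36 0 9
```

```text
lid deg now 1.7972860278078784 rad 0.1463270497974761 lateral -4.048513847674205e-05
tilt -0.1499421911018172
[0.0, 0.6, -0.8] 0.0
[0.0, 0.5, -0.8] 0.0
[0.0, 0.6, -0.8] 0.0
[0.0, 0.6, -0.7] 0.0
[0.0, 0.7, -0.7] 0.0
[0.0, 0.7, -0.6] 0.0
[0.0, 0.8, -0.6] 0.0
[0.0, 0.8, -0.5] 0.0
[0.0, 0.8, -0.5] 0.0
```

Emit:
{"name": "move_arm", "arguments": {"slide": [[0,0.5,-0.8],[0,0.5,-0.8],[0,0.6,-0.8],[0,0.6,-0.7],[0,0.7,-0.7],[0,0.7,-0.6],[0,0.8,-0.6],[0,0.8,-0.5],[0,0.8,-0.5]], "turn": [[0,0,0],[0,0,0],[0,0,0],[0,0,0],[0,0,0],[0,0,0],[0,0,0],[0,0,0],[0,0,0]], "claw": [2,2,2,2,2,2,2,2,2]}}

```text
time: 3.9
tool_pos: [0.5017, 0.2638, 0.1389]
tool_rot: [[-0.023, 1.0, -0.001], [1.0, 0.023, -0.002], [-0.002, -0.001, -1.0]]
wrist_force: [3.5, 6.6, -14.2]
opening: 0.303
```

```bash
python3 arc.py 75 20 10
```

```text
lid deg now 37.20872598185617 rad 0.1493018474162757 lateral -0.00012178633368970133
tilt 0.0498052619966137
[0.0, 1.0, -0.0] 2.0
[0.0, 0.8, -0.4] 2.0
[0.0, 0.8, -0.3] 2.0
[0.0, 0.8, -0.3] 2.0
[0.0, 0.8, -0.3] 2.0
[0.0, 0.9, -0.3] 2.0
[0.0, 0.9, -0.2] 2.0
[0.0, 0.9, -0.2] 2.0
[0.0, 0.9, -0.2] 2.0
[0.0, 0.9, -0.1] 2.0
```

Emit:
{"name": "move_arm", "arguments": {"slide": [[0,1.0,-0.1],[0,0.8,-0.3],[0,0.8,-0.3],[0,0.8,-0.3],[0,0.8,-0.3],[0,0.9,-0.3],[0,0.9,-0.2],[0,0.9,-0.2],[0,0.9,-0.2],[0,0.9,-0.1]], "turn": [[2,0,0],[2,0,0],[2,0,0],[2,0,0],[2,0,0],[2,0,0],[2,0,0],[2,0,0],[2,0,0],[2,0,0]], "claw": [2,2,2,2,2,2,2,2,2,2]}}

```text
time: 4.9
tool_pos: [0.5897, 0.2678, 0.1533]
tool_rot: [[-0.024, 0.929, -0.369], [1.0, 0.023, -0.007], [0.002, -0.369, -0.929]]
wrist_force: [-3.6, 3.5, 1.8]
opening: 0.305
```

```bash
python3 arc.py 111 35 10
```

```text
lid deg now 74.6581412052823 rad 0.1498263972950073 lateral -0.00025330235393000397
tilt 21.672818380532092
[0.0, 0.9, 0.3] 1.3
[0.0, 0.9, -0.1] 1.3
[0.0, 0.9, -0.1] 1.3
[0.0, 0.9, -0.0] 1.3
[0.0, 0.9, 0.0] 1.3
[0.0, 0.9, 0.0] 1.3
[0.0, 0.9, 0.1] 1.3
[0.0, 0.9, 0.1] 1.3
[0.0, 0.9, 0.2] 1.3
[0.0, 0.9, 0.2] 1.3
```

Emit:
{"name": "move_arm", "arguments": {"slide": [[0,0.9,0],[0,0.9,0],[0,0.9,0],[0,0.9,0],[0,0.9,0],[0,0.9,0.1],[0,0.9,0.1],[0,0.9,0.1],[0,0.9,0.2],[0,0.9,0.2]], "turn": [[1.3,0,0],[1.3,0,0],[1.3,0,0],[1.3,0,0],[1.3,0,0],[1.3,0,0],[1.3,0,0],[1.3,0,0],[1.3,0,0],[1.3,0,0]], "claw": [2,2,2,2,2,2,2,2,2,2]}}

```text
time: 5.9
tool_pos: [0.6661, 0.2713, 0.1122]
tool_rot: [[-0.028, 0.806, -0.591], [1.0, 0.027, -0.011], [0.007, -0.591, -0.806]]
wrist_force: [-26.8, -0.1, 25.2]
opening: 0.306
```

```bash
python3 arc.py 113 35 3; python3 - <<'E'
from h import *
shot('side','s1')
E
```

```text
lid deg now 110.14077318873018 rad 0.15098687421322785 lateral -0.0002883145002089381
tilt 36.23936319693968
[-0.0, 0.1, 0.6] -0.4
[0.0, 0.2, 0.1] -0.4
[0.0, 0.2, 0.1] -0.4
```

View pics/s1.png

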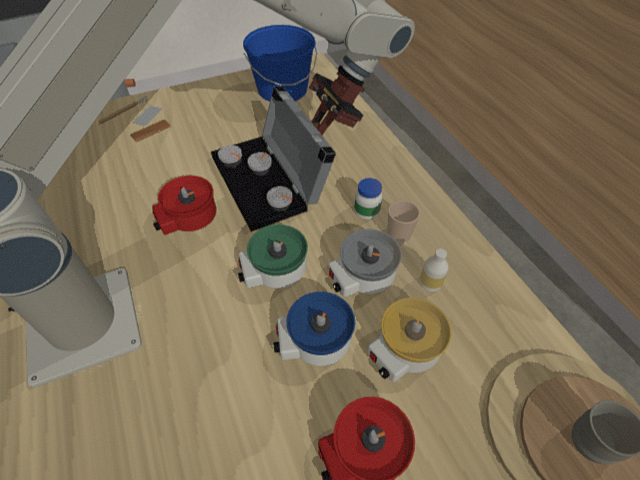

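Emit:
{"name": "move_arm", "arguments": {"slide": [[0,0,0],[0,0,0],[0,0,0],[0,0,0],[0,0,0],[0,0,0],[0,0,-2],[0,0,-3],[0,0,-3],[0,0,-3],[0,0,-3],[0,0,-3]], "turn": [[0,0,0],[0,0,0],[0,0,0],[0,0,0],[0,0,0],[0,0,0],[0,0,0],[0,0,0],[0,0,0],[0,0,0],[0,0,0],[0,0,0]], "claw": [2,2,5,5,5,5,5,5,5,5,5,5]}}

```text
time: 7.15
tool_pos: [0.7703, 0.2695, 0.2526]
tool_rot: [[-0.028, 0.803, -0.595], [1.0, 0.023, -0.015], [0.002, -0.595, -0.804]]
wrist_force: [1.5, 1.0, -0.5]
opening: 0.573
```

```bash
python3 - <<'E'
from h import *
shot('side','s2');p,d,c=shot('scene','c2')
u,v=np.meshgrid(range(640),range(480));X=dep(c,np.c_[u.ravel(),v.ravel()],d).reshape(480,640,3)
cv2.imwrite('pics/both2.png',np.hstack([cv2.imread('pics/s2.png')[100:300,150:470],cv2.imread('pics/c2.png')[100:300,300:620]]))
E
```

```text
(no output)
```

View pics/both2.png

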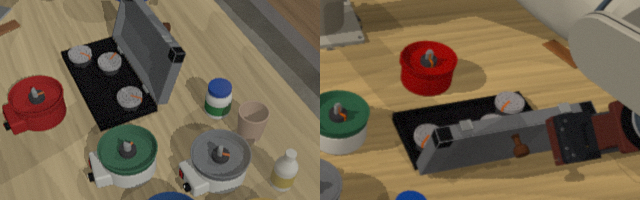

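```bash
cat > plan.py <<'E'
from h import *
import sys
def Rdown(yaw):
    a=np.radians(yaw);x=np.array([np.cos(a),np.sin(a),0]);z=np.array([0,0,-1.]);return np.c_[x,np.cross(z,x),z]
def plan(P1,yaw,n=None,R1=None,spd=.04,s=None):
    s=s or readout.state();P=np.array(s['tool_pos']);R=np.array(s['tool_rot']);R1=Rdown(yaw) if R1 is None else R1
    w=cv2.Rodrigues(R.T@R1)[0].ravel();ang=np.degrees(np.linalg.norm(w));D=np.array(P1)-P
    n=n or int(max(np.ceil(np.linalg.norm(D)/spd),np.ceil(ang/8),1))
    dR=cv2.Rodrigues(w/n)[0];S=[];T=[]
    for i in range(n):
        S.append(np.round(R.T@D/n*100,2).tolist());T.append(np.round(np.degrees(w/n),1).tolist());R=R@dR
    print(n,'rows; dist',np.round(np.linalg.norm(D),4),'ang',round(ang,1));print(S);print(T)
if __name__=='__main__':
    a=[float(v) for v in sys.argv[1:]];plan(a[:3],a[3],int(a[4]) if len(a)>4 else None)
E
python3 plan.py .56 .262 .29 92.6
python3 - <<'E'
from h import *
s=readout.state();print(np.round(s['q'],1))
p,d,c=load('s2','side')
u,v=np.meshgrid(range(640),range(480));X=dep(c,np.c_[u.ravel(),v.ravel()],d).reshape(480,640,3)
m=((abs(X[...,2]-.041)<.008)&(X[...,0]>.4)&(X[...,0]<.57)&(X[...,1]>.1)&(X[...,1]<.43)&(p.max(2)>90)).astype(np.uint8)
n,l,st,ce=cv2.connectedComponentsWithStats(m)
for i in range(1,n):
  if st[i,4]>60: print(st[i],X[l==i].mean(0).round(3))
E
```

```text
6 rows; dist 0.2154 ang 36.1
[[-0.03, -3.21, 1.61], [-0.02, -3.36, 1.27], [-0.01, -3.47, 0.91], [0.01, -3.55, 0.54], [0.02, -3.59, 0.17], [0.03, -3.58, -0.21]]
[[-6.0, -0.1, -0.2], [-6.0, -0.1, -0.2], [-6.0, -0.1, -0.2], [-6.0, -0.1, -0.2], [-6.0, -0.1, -0.2], [-6.0, -0.1, -0.2]]
[ 15.3  63.8  23.7  10.4 127.3 -72.6]
[218 146  23  16 293] [0.446 0.367 0.038]
[248 153  23  17 317] [0.513 0.302 0.038]
[267 187  25  20 384] [0.515 0.151 0.038]
```

Emit:
{"name": "move_arm", "arguments": {"slide": [[0,-3.2,1.2],[0,-3.4,1.0],[0,-3.5,0.7],[0,-3.5,0.5],[0,-3.6,0.2],[0,-3.6,-0.2],[0,0,0],[0,0,0]], "turn": [[-6,-0.1,-0.2],[-6,-0.1,-0.2],[-6,-0.1,-0.2],[-6,-0.1,-0.2],[-6,-0.1,-0.2],[-6,-0.1,-0.2],[0,0,0],[0,0,0]], "claw": [8.78,8.78,8.78,8.78,8.78,8.78,8.78,8.78]}}

```text
time: 8.05
tool_pos: [0.5556, 0.2557, 0.2722]
tool_rot: [[-0.051, 0.998, -0.039], [0.999, 0.051, -0.011], [-0.009, -0.039, -0.999]]
wrist_force: [0.5, -0.1, 0.5]
opening: 0.996
```

```bash
python3 - <<'E'
from h import *
shot('wrist','w3')
E
```

```text
(no output)
```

View pics/w3.png

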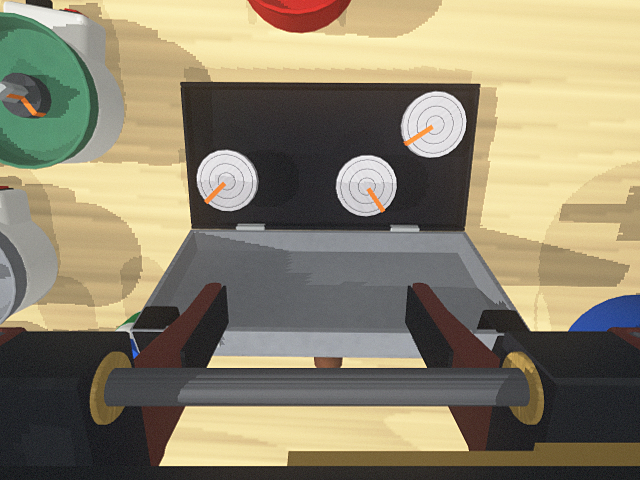

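```bash
cat > heads.py <<'E'
from h import *
def heads(p,c,ztop,roi=None,minA=800):
    hsv=cv2.cvtColor(p,cv2.COLOR_RGB2HSV)
    org=cv2.inRange(hsv,(5,140,120),(20,255,255))
    wh=cv2.inRange(hsv,(0,0,110),(180,60,255))|org
    if roi is not None:
        k=np.zeros_like(wh);x0,y0,x1,y1=roi;k[y0:y1,x0:x1]=255;wh&=k;org&=k
    wh=cv2.morphologyEx(wh,cv2.MORPH_OPEN,np.ones((3,3),np.uint8));out=[]
    for ct in cv2.findContours(wh,cv2.RETR_EXTERNAL,cv2.CHAIN_APPROX_NONE)[0]:
        if cv2.contourArea(ct)<minA: continue
        h=cv2.convexHull(ct);(cx,cy),ax,_=cv2.fitEllipse(h)
        if min(ax)/max(ax)<.85: continue
        P=onz(c,h[:,0,:],ztop)[:,:2];(x,y),r=cv2.minEnclosingCircle((P*1000).astype(np.float32))
        A=np.c_[P,np.ones(len(P))];q=np.linalg.lstsq(A,(P**2).sum(1),rcond=None)[0];ctr=q[:2]/2;rad=np.sqrt(q[2]+ctr@ctr)
        k=np.zeros_like(wh);cv2.drawContours(k,[h],-1,255,-1);ys,xs=np.nonzero(org&k)
        O=onz(c,np.c_[xs,ys],ztop)[:,:2]-ctr if len(xs) else np.zeros((1,2));m=O.mean(0)
        out.append(dict(uv=(round(cx),round(cy)),ctr=ctr.round(4),rad=rad.round(4),ang=round(float(np.degrees(np.arctan2(m[1],m[0]))),1),nor=len(xs),olen=np.linalg.norm(m).round(4)))
    return out
if __name__=='__main__':
    p,d,c=load('w3','wrist')
    for o in heads(p,c,.041,(185,85,475,228)): print(o,dep(c,o['uv'],d).round(4))
E
python3 heads.py
```

```text
{'uv': (366, 185), 'ctr': array([0.5145, 0.306 ]), 'rad': np.float64(0.033), 'ang': 39.0, 'nor': 115, 'olen': np.float64(0.0189)} [[0.5136 0.306  0.0417]]
{'uv': (227, 180), 'ctr': array([0.5169, 0.1545]), 'rad': np.float64(0.0332), 'ang': -45.0, 'nor': 127, 'olen': np.float64(0.0194)} [[0.5161 0.1551 0.0417]]
{'uv': (433, 124), 'ctr': array([0.4482, 0.3708]), 'rad': np.float64(0.0335), 'ang': -52.5, 'nor': 144, 'olen': np.float64(0.0187)} [[0.4475 0.3701 0.0425]]
```

```bash
python3 plan.py .60 -.16 .30 92.6 11
```

```text
11 rows; dist 0.4189 ang 2.4
[[-3.8, 0.2, -0.23], [-3.8, 0.2, -0.23], [-3.8, 0.21, -0.23], [-3.8, 0.21, -0.24], [-3.8, 0.21, -0.24], [-3.79, 0.22, -0.24], [-3.79, 0.22, -0.24], [-3.79, 0.22, -0.25], [-3.79, 0.22, -0.25], [-3.79, 0.23, -0.25], [-3.79, 0.23, -0.25]]
[[-0.2, 0.0, 0.0], [-0.2, 0.0, 0.0], [-0.2, 0.0, 0.0], [-0.2, 0.0, 0.0], [-0.2, 0.0, 0.0], [-0.2, 0.0, 0.0], [-0.2, 0.0, 0.0], [-0.2, 0.0, 0.0], [-0.2, 0.0, 0.0], [-0.2, 0.0, 0.0], [-0.2, 0.0, 0.0]]
```

Emit:
{"name": "move_arm", "arguments": {"slide": [[-3.8,0.2,-0.25],[-3.8,0.2,-0.25],[-3.8,0.2,-0.25],[-3.8,0.2,-0.25],[-3.8,0.2,-0.25],[-3.8,0.2,-0.25],[-3.8,0.2,-0.25],[-3.8,0.2,-0.25],[-3.8,0.2,-0.25],[-3.8,0.2,-0.25],[-3.8,0.2,-0.25],[0,0,0],[0,0,0]], "turn": [[-0.2,0,0],[-0.2,0,0],[-0.2,0,0],[-0.2,0,0],[-0.2,0,0],[-0.2,0,0],[-0.2,0,0],[-0.2,0,0],[-0.2,0,0],[-0.2,0,0],[-0.2,0,0],[0,0,0],[0,0,0]], "claw": [8.78,8.78,8.78,8.78,8.78,8.78,8.78,8.78,8.78,8.78,8.78,8.78,8.78]}}

```text
time: 9.4
tool_pos: [0.6219, -0.1851, 0.2943]
tool_rot: [[-0.045, 0.999, -0.002], [0.999, 0.045, -0.008], [-0.008, -0.002, -1.0]]
wrist_force: [0.2, 0.5, -0.2]
opening: 1.003
```

```bash
python3 - <<'E'
from h import *
shot('wrist','w4')
E
```

```text
(no output)
```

View pics/w4.png

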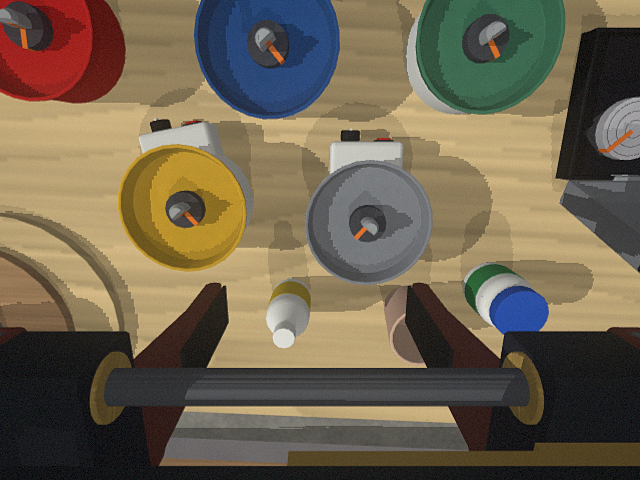

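```bash
python3 - <<'E'
from h import *
p=cv2.imread('pics/w4.png')
cs=[cv2.resize(p[v-40:v+40,u-40:u+40],(390,290) if 0 else (300,300),interpolation=cv2.INTER_CUBIC) for u,v in [(268,45),(487,40),(186,210),(368,223)]]
cv2.imwrite('pics/cr4.png',np.vstack([np.hstack(cs[:2]),np.hstack(cs[2:])]))
E
```

```text
(no output)
```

View pics/cr4.png

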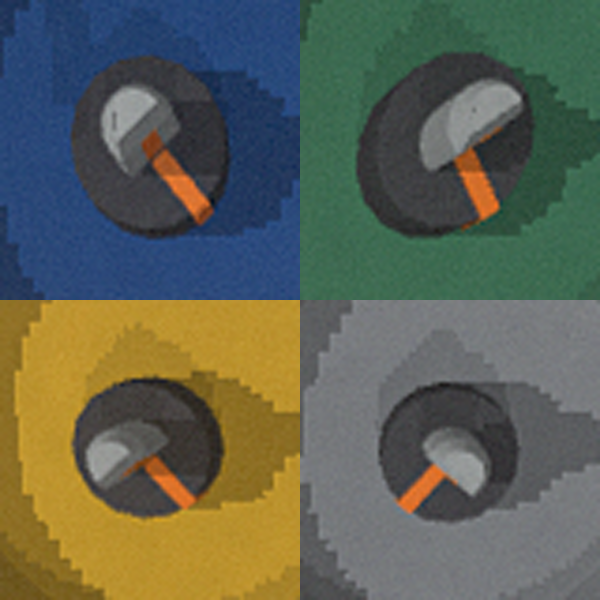

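```bash
cat > spin.py <<'E'
from h import *
def spin(p,c,uv,w=40,vmax=85,z=.074):
    hsv=cv2.cvtColor(cv2.GaussianBlur(p,(3,3),0),cv2.COLOR_RGB2HSV);u,v=map(int,uv)
    k=np.zeros(p.shape[:2],np.uint8);cv2.circle(k,(u,v),w,255,-1)
    org=cv2.inRange(hsv,(4,140,110),(20,255,255))&k
    dk=cv2.inRange(hsv,(0,0,0),(180,70,vmax))&k
    m=cv2.morphologyEx(dk|org,cv2.MORPH_OPEN,np.ones((3,3),np.uint8))
    n,l,st,ce=cv2.connectedComponentsWithStats(m);i=1+np.argmax(st[1:,4]);m=(l==i).astype(np.uint8)
    ct=cv2.findContours(m,cv2.RETR_EXTERNAL,cv2.CHAIN_APPROX_NONE)[0];h=cv2.convexHull(max(ct,key=len))[:,0]
    P=onz(c,h,z)[:,:2];P0=P
    # densify along hull edges is unneeded; robust fit
    A=np.c_[P,np.ones(len(P))];q=np.linalg.lstsq(A,(P**2).sum(1),rcond=None)[0];ctr=q[:2]/2;rad=np.sqrt(q[2]+ctr@ctr)
    res=np.abs(np.linalg.norm(P-ctr,axis=1)-rad)
    ys,xs=np.nonzero(org);O=onz(c,np.c_[xs,ys],z)[:,:2]
    o=O-ctr;r=np.linalg.norm(o,axis=1);sel=(r>.010)&(r<.021);m_=o[sel].mean(0)
    vx=cv2.fitLine(O[sel].astype(np.float32)*1000,cv2.DIST_L2,0,.01,.01).ravel();dd=vx[:2]*np.sign(vx[:2]@m_)
    offl=np.cross(np.r_[dd,0],np.r_[m_,0])[2]
    return dict(ctr=ctr.round(4),rad=rad.round(4),res=res.max().round(4),ang=round(float(np.degrees(np.arctan2(m_[1],m_[0]))),1),lang=round(float(np.degrees(np.arctan2(dd[1],dd[0]))),1),loff=float(offl).__round__(4),uv=proj(c,[*ctr,z]).round(1).tolist())
if __name__=='__main__':
    p,d,c=load('w4','wrist')
    for n,uv in dict(blue=(268,44),green=(486,38),yellow=(185,209),grey=(368,223)).items():
        print(n,spin(p,c,uv,28),onz(c,uv,.074).round(4)[0,:2])
        u,v=uv;print(' depth z around',[float(dep(c,(u+a,v+b),d)[0,2].round(3)) for a,b in [(0,12),(12,0),(-14,0),(-2,0)]])
E
python3 spin.py
```

```text
blue {'ctr': array([ 0.4589, -0.24  ]), 'rad': np.float64(0.0199), 'res': np.float64(0.0008), 'ang': 44.0, 'lang': 41.6, 'loff': 0.0006, 'uv': [[267.8, 43.9]]} [ 0.4589 -0.2397]
 depth z around [0.073, 0.076, 0.076, 0.087]
green {'ctr': array([ 0.4454, -0.0344]), 'rad': np.float64(0.0212), 'res': np.float64(0.0016), 'ang': 47.8, 'lang': 31.8, 'loff': 0.0042, 'uv': [[485.1, 38.5]]} [ 0.4449 -0.0336]
 depth z around [0.077, 0.076, 0.075, 0.086]
yellow {'ctr': array([ 0.6224, -0.3278]), 'rad': np.float64(0.02), 'res': np.float64(0.0012), 'ang': 34.0, 'lang': 59.2, 'loff': -0.0066, 'uv': [[185.1, 209.3]]} [ 0.6221 -0.3279]
 depth z around [0.076, 0.076, 0.095, 0.093]
grey {'ctr': array([ 0.628 , -0.1301]), 'rad': np.float64(0.0207), 'res': np.float64(0.0019), 'ang': -33.5, 'lang': -40.8, 'loff': 0.002, 'uv': [[367.8, 222.6]]} [ 0.6283 -0.1299]
 depth z around [0.075, 0.074, 0.075, 0.094]
```

```bash
python3 plan.py .704 -.127 .21 92.6 4
```

```text
4 rows; dist 0.1311 ang 0.5
[[1.37, 2.12, 2.09], [1.37, 2.12, 2.09], [1.36, 2.12, 2.1], [1.36, 2.12, 2.1]]
[[-0.0, 0.1, 0.0], [-0.0, 0.1, 0.0], [-0.0, 0.1, 0.0], [-0.0, 0.1, 0.0]]
```

Emit:
{"name": "move_arm", "arguments": {"slide": [[1.35,2.1,2.1],[1.35,2.1,2.1],[1.35,2.1,2.1],[1.35,2.1,2.1],[0,0,0],[0,0,0]], "turn": [[0,0.1,0],[0,0.1,0],[0,0.1,0],[0,0.1,0],[0,0,0],[0,0,0]], "claw": [8.78,8.78,8.78,8.78,8.78,8.78]}}

```text
time: 10.05
tool_pos: [0.7083, -0.12, 0.2056]
tool_rot: [[-0.051, 0.999, -0.003], [0.999, 0.051, -0.001], [-0.001, -0.003, -1.0]]
wrist_force: [-0.4, 0.4, 0.6]
opening: 1.0
```

```bash
python3 - <<'E'
from spin import *
p,d,c=shot('wrist','w5');uv=proj(c,[.628,-.130,.074])[0];print(uv)
print(spin(p,c,uv,42))
u,v=uv.astype(int);cv2.imwrite('pics/cr5.png',cv2.resize(p[v-60:v+60,u-60:u+60,::-1],(480,480)))
E
python3 plan.py .521 -.031 .21 92.6 6
```

```text
[308.22496044 135.0551611 ]
{'ctr': array([ 0.6294, -0.1299]), 'rad': np.float64(0.0199), 'res': np.float64(0.002), 'ang': -38.9, 'lang': -38.2, 'loff': -0.0002, 'uv': [[308.2, 137.0]]}
6 rows; dist 0.2071 ang 0.3
[[1.64, -3.04, -0.07], [1.64, -3.04, -0.07], [1.63, -3.04, -0.07], [1.63, -3.04, -0.07], [1.63, -3.04, -0.07], [1.63, -3.04, -0.07]]
[[-0.0, 0.0, 0.0], [-0.0, 0.0, 0.0], [-0.0, 0.0, 0.0], [-0.0, 0.0, 0.0], [-0.0, 0.0, 0.0], [-0.0, 0.0, 0.0]]
```

View pics/cr5.png

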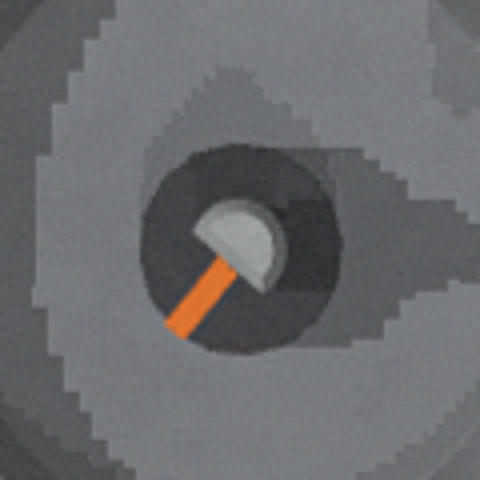

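Emit:
{"name": "move_arm", "arguments": {"slide": [[1.5,-3.0,-0.1],[1.5,-3.0,-0.1],[1.6,-3.0,-0.1],[1.6,-3.0,-0.1],[1.6,-3.0,-0.1],[1.6,-2.5,0],[0,0,0],[0,0,0]], "turn": [[0,0,0],[0,0,0],[0,0,0],[0,0,0],[0,0,0],[0,0,0],[0,0,0],[0,0,0]], "claw": [8.78,8.78,8.78,8.78,8.78,8.78,8.78,8.78]}}

```text
time: 10.9
tool_pos: [0.5209, -0.0353, 0.2191]
tool_rot: [[-0.047, 0.999, 0.01], [0.999, 0.047, -0.003], [-0.004, 0.01, -1.0]]
wrist_force: [1.0, 0.5, 1.2]
opening: 1.001
```

```bash
python3 - <<'E'
from spin import *
p,d,c=shot('wrist','w6');uv=proj(c,[.4454,-.0344,.074])[0];print(uv)
print(spin(p,c,uv,42))
u,v=uv.astype(int);cv2.imwrite('pics/cr6.png',cv2.resize(p[v-60:v+60,u-60:u+60,::-1],(480,480)))
E
python3 plan.py .45 -.17 .21 92.6 5
```

```text
[321.8406557  139.81023043]
{'ctr': array([ 0.444 , -0.0317]), 'rad': np.float64(0.0192), 'res': np.float64(0.0012), 'ang': 33.9, 'lang': 38.9, 'loff': -0.0013, 'uv': [[325.2, 138.2]]}
5 rows; dist 0.1525 ang 0.6
[[-2.62, -1.55, 0.17], [-2.62, -1.55, 0.18], [-2.62, -1.54, 0.18], [-2.62, -1.54, 0.18], [-2.62, -1.54, 0.18]]
[[0.1, 0.0, 0.0], [0.1, 0.0, 0.0], [0.1, 0.0, 0.0], [0.1, 0.0, 0.0], [0.1, 0.0, 0.0]]
```

View pics/cr6.png

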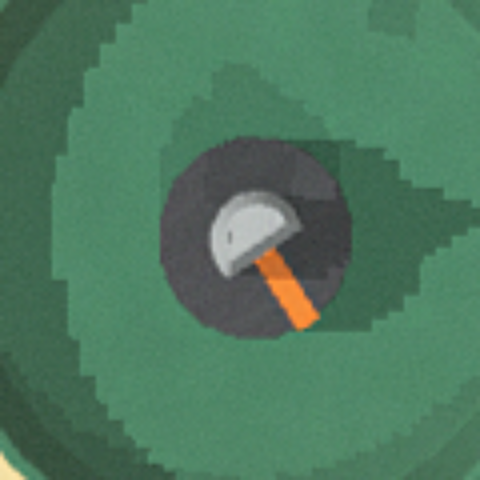

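```bash
python3 - <<'E'
from spin import *
for n,X,vm in [('w6',[.444,-.0317,.074],255),('w6',[.444,-.0317,.074],120),('w6',[.444,-.0317,.074],100),('w5',[.6294,-.13,.074],75),('w5',[.6294,-.13,.074],80)]:
    p,d,c=load(n,'wrist');uv=proj(c,X)[0];print(n,vm,spin(p,c,uv,36,vm))
E
```

```text
w6 255 {'ctr': array([ 0.4443, -0.0324]), 'rad': np.float64(0.0197), 'res': np.float64(0.0003), 'ang': 36.5, 'lang': 38.9, 'loff': -0.0006, 'uv': [[324.4, 138.5]]}
w6 120 {'ctr': array([ 0.4443, -0.0324]), 'rad': np.float64(0.0197), 'res': np.float64(0.0003), 'ang': 36.5, 'lang': 38.9, 'loff': -0.0006, 'uv': [[324.4, 138.5]]}
w6 100 {'ctr': array([ 0.4442, -0.0323]), 'rad': np.float64(0.0196), 'res': np.float64(0.0005), 'ang': 35.9, 'lang': 38.9, 'loff': -0.0008, 'uv': [[324.5, 138.4]]}
w5 75 {'ctr': array([ 0.6297, -0.1301]), 'rad': np.float64(0.0194), 'res': np.float64(0.0009), 'ang': -38.8, 'lang': -38.8, 'loff': 0.0, 'uv': [[308.0, 137.2]]}
w5 80 {'ctr': array([ 0.6296, -0.1301]), 'rad': np.float64(0.0197), 'res': np.float64(0.0007), 'ang': -38.8, 'lang': -38.8, 'loff': 0.0, 'uv': [[308.1, 137.1]]}
```

Emit:
{"name": "move_arm", "arguments": {"slide": [[-3.0,0.2,0.1],[-4.0,0.2,0.1],[-4.2,0.2,0.1],[-4.2,0.2,0.1],[-4.2,0.2,0.1],[0,0,0],[0,0,0]], "turn": [[0,0,0],[0,0,0],[0,0,0],[0,0,0],[0,0,0],[0,0,0],[0,0,0]], "claw": [8.78,8.78,8.78,8.78,8.78,8.78,8.78]}}

```text
time: 11.65
tool_pos: [0.5478, -0.2439, 0.2179]
tool_rot: [[-0.046, 0.999, 0.02], [0.999, 0.046, -0.007], [-0.008, 0.019, -1.0]]
wrist_force: [-0.7, 0.4, 0.3]
opening: 1.001
```

```bash
python3 - <<'E'
from spin import *
p,d,c=shot('wrist','w7');uv=proj(c,[.4589,-.24,.074])[0];print(uv)
for vm in (85,100,120,255): print(spin(p,c,uv,36,vm))
u,v=uv.astype(int);cv2.imwrite('pics/cr7.png',cv2.resize(p[v-60:v+60,u-60:u+60,::-1],(480,480)))
E
```

```text
[327.06620145 120.87066349]
{'ctr': array([ 0.458 , -0.2406]), 'rad': np.float64(0.0192), 'res': np.float64(0.0009), 'ang': 43.1, 'lang': 43.4, 'loff': -0.0001, 'uv': [[326.4, 119.7]]}
{'ctr': array([ 0.4581, -0.2406]), 'rad': np.float64(0.0193), 'res': np.float64(0.0013), 'ang': 43.7, 'lang': 43.4, 'loff': 0.0001, 'uv': [[326.3, 119.8]]}
{'ctr': array([ 0.4582, -0.2406]), 'rad': np.float64(0.0194), 'res': np.float64(0.0012), 'ang': 43.6, 'lang': 44.4, 'loff': -0.0002, 'uv': [[326.4, 119.9]]}
{'ctr': array([ 0.4582, -0.2406]), 'rad': np.float64(0.0194), 'res': np.float64(0.0012), 'ang': 43.6, 'lang': 44.4, 'loff': -0.0002, 'uv': [[326.4, 119.9]]}
```

View pics/cr7.png

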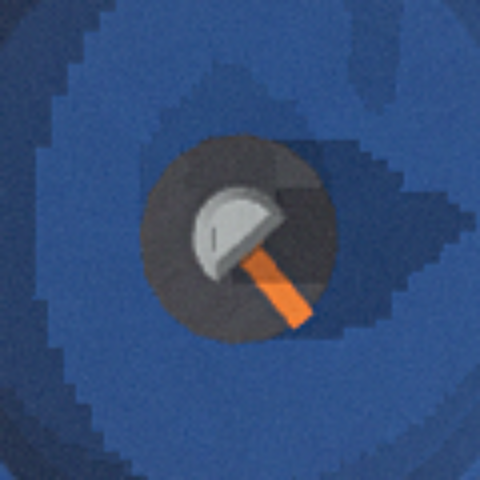

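```bash
python3 plan.py .575 .155 .20 92.6 11
```

```text
11 rows; dist 0.4 ang 1.2
[[3.61, 0.41, 0.14], [3.61, 0.41, 0.14], [3.61, 0.41, 0.15], [3.61, 0.41, 0.15], [3.61, 0.41, 0.15], [3.61, 0.41, 0.15], [3.61, 0.41, 0.15], [3.61, 0.41, 0.16], [3.61, 0.41, 0.16], [3.61, 0.41, 0.16], [3.61, 0.41, 0.16]]
[[0.1, 0.0, 0.0], [0.1, 0.0, 0.0], [0.1, 0.0, 0.0], [0.1, 0.0, 0.0], [0.1, 0.0, 0.0], [0.1, 0.0, 0.0], [0.1, 0.0, 0.0], [0.1, 0.0, 0.0], [0.1, 0.0, 0.0], [0.1, 0.0, 0.0], [0.1, 0.0, 0.0]]
```

Emit:
{"name": "move_arm", "arguments": {"slide": [[3.6,0.4,0.1],[3.6,0.4,0.1],[3.6,0.4,0.1],[3.6,0.4,0.1],[3.6,0.4,0.1],[3.6,0.4,0.1],[3.6,0.4,0.1],[3.6,0.4,0.1],[3.6,0.4,0.1],[3.6,0.4,0.1],[3.0,0.4,0.1],[0,0,0],[0,0,0]], "turn": [[0.1,0,0],[0.1,0,0],[0.1,0,0],[0.1,0,0],[0.1,0,0],[0.1,0,0],[0.1,0,0],[0.1,0,0],[0.1,0,0],[0.1,0,0],[0.1,0,0],[0,0,0],[0,0,0]], "claw": [8.78,8.78,8.78,8.78,8.78,8.78,8.78,8.78,8.78,8.78,8.78,8.78,8.78]}}

```text
time: 13.0
tool_pos: [0.5693, 0.1774, 0.206]
tool_rot: [[-0.063, 0.998, 0.003], [0.998, 0.063, -0.007], [-0.008, 0.003, -1.0]]
wrist_force: [-0.7, -0.1, 0.1]
opening: 1.002
```

```bash
python3 - <<'E'
from heads import *
from plan import *
p,d,c=shot('wrist','w8')
for o in heads(p,c,.041): print(o,dep(c,o['uv'],d).round(4))
E
```

```text
{'uv': (464, 174), 'ctr': array([0.5147, 0.305 ]), 'rad': np.float64(0.0339), 'ang': 42.5, 'nor': 184, 'olen': np.float64(0.0199)} [[0.514  0.3053 0.0408]]
{'uv': (295, 166), 'ctr': array([0.5172, 0.154 ]), 'rad': np.float64(0.0329), 'ang': -43.4, 'nor': 181, 'olen': np.float64(0.0187)} [[0.5164 0.1545 0.0426]]
```

View pics/w8.png

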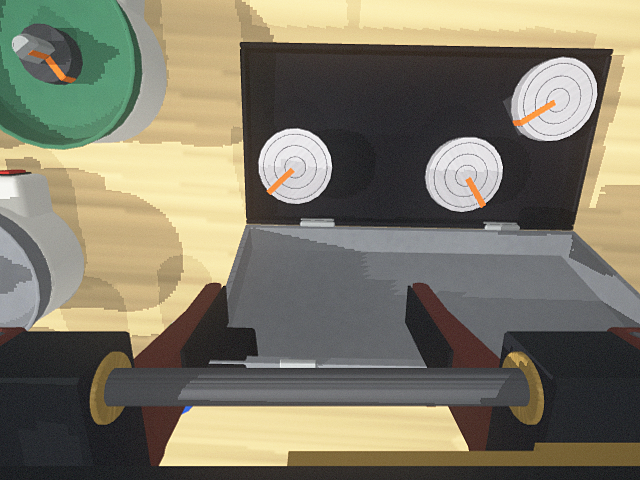

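```bash
python3 plan.py .517 .154 .08 92.6 5
```

```text
5 rows; dist 0.1385 ang 1.0
[[-0.38, -1.08, 2.52], [-0.39, -1.08, 2.52], [-0.39, -1.08, 2.52], [-0.4, -1.07, 2.52], [-0.41, -1.07, 2.52]]
[[0.0, 0.1, 0.2], [0.0, 0.1, 0.2], [0.0, 0.1, 0.2], [0.0, 0.1, 0.2], [0.0, 0.1, 0.2]]
```

Emit:
{"name": "move_arm", "arguments": {"slide": [[-0.4,-1.1,2.3],[-0.4,-1.1,2.5],[-0.4,-1.1,2.5],[-0.4,-1.1,2.5],[-0.4,-1.1,2.3],[0,0,0],[0,0,0]], "turn": [[0,0.1,0.2],[0,0.1,0.2],[0,0.1,0.2],[0,0.1,0.2],[0,0.1,0.2],[0,0,0],[0,0,0]], "claw": [8.78,8.78,8.78,8.78,8.78,8.78,8.78]}}

```text
time: 13.75
tool_pos: [0.5154, 0.1472, 0.0844]
tool_rot: [[-0.037, 0.999, 0.008], [0.999, 0.037, 0.002], [0.002, 0.008, -1.0]]
wrist_force: [1.6, -0.2, 1.3]
opening: 0.999
```

```bash
python3 plan.py .517 .154 .027 92.6 4
```

```text
4 rows; dist 0.0578 ang 0.6
[[0.17, 0.04, 1.44], [0.17, 0.04, 1.44], [0.17, 0.04, 1.44], [0.17, 0.04, 1.44]]
[[0.1, -0.0, -0.1], [0.1, -0.0, -0.1], [0.1, -0.0, -0.1], [0.1, -0.0, -0.1]]
```

Emit:
{"name": "move_arm", "arguments": {"slide": [[0.6,0.15,0.5],[0,0,1.5],[0,0,1.5],[0,0,1.5],[0,0,0.4],[0,0,0]], "turn": [[0.4,0,-0.4],[0,0,0],[0,0,0],[0,0,0],[0,0,0],[0,0,0]], "claw": [8.78,8.78,8.78,8.78,8.78,8.78]}}

```text
time: 14.35
tool_pos: [0.5238, 0.1557, 0.0312]
tool_rot: [[-0.045, 0.999, 0.011], [0.999, 0.045, 0.005], [0.004, 0.011, -1.0]]
wrist_force: [0.4, -0.6, 0.0]
opening: 0.999
```

```bash
python3 plan.py .517 .154 .027 92.6 1
```

```text
1 rows; dist 0.0081 ang 0.7
[[-0.14, -0.69, 0.41]]
[[0.7, -0.2, -0.0]]
```

Emit:
{"name": "move_arm", "arguments": {"slide": [[-0.1,-0.6,0.3],[0,0,0],[0,0,0]], "turn": [[0.6,-0.2,0],[0,0,0],[0,0,0]], "claw": [8.78,8.78,8.78]}}

```text
time: 14.65
tool_pos: [0.5184, 0.1548, 0.0288]
tool_rot: [[-0.046, 0.999, 0.002], [0.999, 0.046, 0.001], [0.001, 0.002, -1.0]]
wrist_force: [0.6, -0.4, -0.1]
opening: 1.002
```

```bash
python3 plan.py .517 .154 .027 92.6 1
```

```text
1 rows; dist 0.0024 ang 0.1
[[-0.07, -0.14, 0.18]]
[[0.1, -0.1, 0.0]]
```

Emit:
{"name": "move_arm", "arguments": {"slide": [[-0.1,-0.1,0.2],[0,0,0],[0,0,0],[0,0,0],[0,0,0],[0,0,0]], "turn": [[0,0,0],[0,0,0],[0,0,0],[0,0,0],[0,0,0],[0,0,0]], "claw": [8.78,6,6,6,6,6]}}

```text
time: 15.25
tool_pos: [0.518, 0.1538, 0.0278]
tool_rot: [[-0.046, 0.999, 0.004], [0.999, 0.046, 0.002], [0.001, 0.004, -1.0]]
wrist_force: [-0.1, 0.3, 0.6]
opening: 0.742
```

Opening 0.742 × 88 = 65 mm: gripped. Lift and check.

Emit:
{"name": "move_arm", "arguments": {"slide": [[0,0,0],[0,0,-1],[0,0,-2],[0,0,-3],[0,0,-3],[0,0,-3],[0,0,-3],[0,0,0],[0,0,0]], "turn": [[0,0,0],[0,0,0],[0,0,0],[0,0,0],[0,0,0],[0,0,0],[0,0,0],[0,0,0],[0,0,0]], "claw": [6,6,6,6,6,6,6,6,6]}}

```text
time: 16.15
tool_pos: [0.5152, 0.1529, 0.1851]
tool_rot: [[-0.046, 0.999, -0.0], [0.999, 0.046, 0.0], [0.0, -0.0, -1.0]]
wrist_force: [0.2, -0.2, -1.2]
opening: 0.739
```

```bash
python3 - <<'E'
from h import *
p,d,c=shot('wrist','w9')
E
```

```text
(no output)
```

View pics/w9.png

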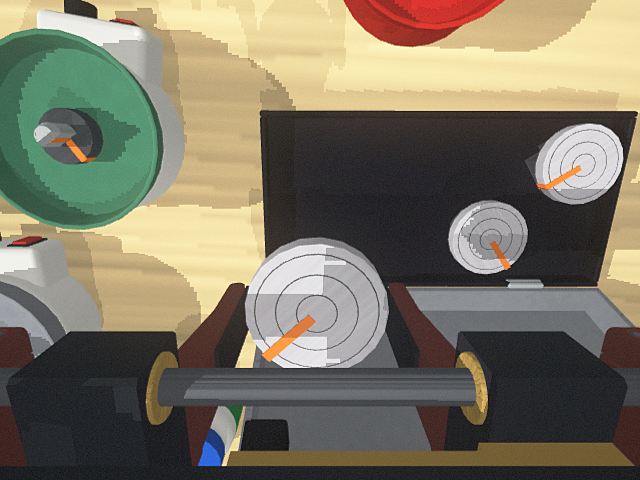

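```bash
python3 - <<'E'
from h import *
p,d,c=load('w9','wrist')
cv2.imwrite('pics/cr9.png',cv2.resize(p[225:385,235:400,::-1],(660,640)))
E
```

```text
(no output)
```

View pics/cr9.png

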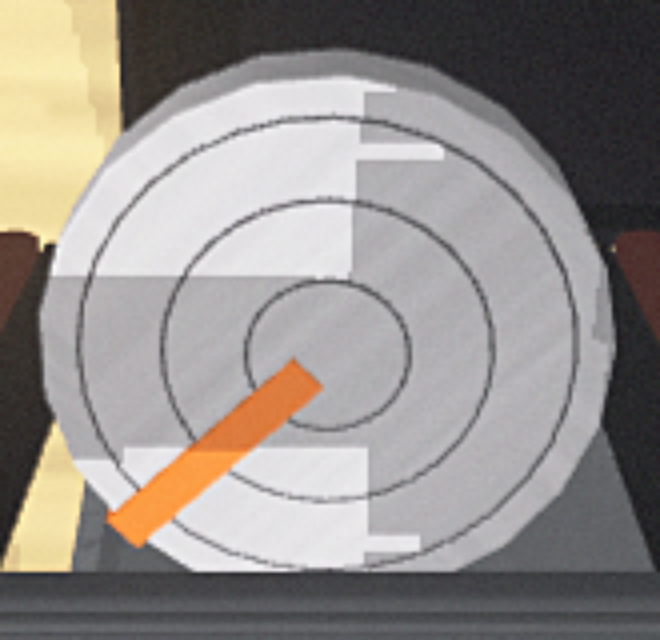

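```bash
cat > hand.py <<'E'
from h import *
def hand(p,d,c,s,ztool=None,uv0=(317,314)):
    # tool-frame fit of the head held: rings on its top
    T=cam('wrist',dict(tool_pos=np.zeros(3),tool_rot=np.eye(3)))
    hsv=cv2.cvtColor(p,cv2.COLOR_RGB2HSV)
    if ztool is None:
        zz=[dep(T,(uv0[0]+a,uv0[1]+b),d)[0,2] for a in (-12,-6,0,6,12) for b in (-8,0,8)];ztool=np.median(zz)
    g=cv2.cvtColor(p,cv2.COLOR_RGB2GRAY);bh=cv2.morphologyEx(g,cv2.MORPH_BLACKHAT,np.ones((5,5),np.uint8))
    org=cv2.inRange(hsv,(4,140,110),(20,255,255));ys,xs=np.nonzero(bh>35);P=onz(T,np.c_[xs,ys],ztool)[:,:2]
    ok=cv2.dilate(org,np.ones((5,5)))[ys,xs]==0
    P=P[ok];ctr=onz(T,[uv0],ztool)[0,:2]
    for it in range(12):
        r=np.linalg.norm(P-ctr,axis=1);A=[];b=[];rr=[]
        num=[]
        for R0 in (.010,.020,.030):
            m=abs(r-R0)<(.003 if it<4 else .0012)
            if m.sum()<20: continue
            q=P[m];k=np.linalg.lstsq(np.c_[q,np.ones(len(q))],(q**2).sum(1),rcond=None)[0];cc=k[:2]/2;num.append((m.sum(),*cc,np.sqrt(k[2]+cc@cc)))
        num=np.array(num);ctr=(num[:,:1]*num[:,1:3]).sum(0)/num[:,0].sum()
    ys,xs=np.nonzero(org);O=onz(T,np.c_[xs,ys],ztool)[:,:2];O=O[np.linalg.norm(O-ctr,axis=1)<.034];m=O.mean(0)-ctr
    vx=cv2.fitLine((O*1000).astype(np.float32),cv2.DIST_L2,0,.01,.01).ravel()[:2];vx*=np.sign(vx@m)
    a=np.degrees(np.arctan2(m[1],m[0]));a2=np.degrees(np.arctan2(vx[1],vx[0]))
    return dict(ctr=ctr.round(4),ztop=round(float(ztool),4),rings=num.round(4).tolist(),ang=a.round(1),lang=a2.round(1))
if __name__=='__main__':
    import sys
    n=sys.argv[1];p,d,c=load(n,'wrist');print(hand(p,d,c,None));print(hand(p,d,c,None,-.0135))
E
python3 hand.py w9
```

```text
{'ctr': array([ 0.0004, -0.0008]), 'ztop': -0.0148, 'rings': [[158.0, 0.0004, -0.0008, 0.0092], [100.0, 0.0004, -0.0009, 0.0189]], 'ang': np.float64(136.4), 'lang': np.float32(136.7)}
{'ctr': array([ 0.0004, -0.0002]), 'ztop': -0.0135, 'rings': [[160.0, 0.0004, -0.0001, 0.0093], [192.0, 0.0004, -0.0002, 0.019]], 'ang': np.float64(136.4), 'lang': np.float32(136.7)}
```

```bash
python3 plan.py .630 -.1305 .175 97.7 9
```

```text
9 rows; dist 0.3059 ang 5.1
[[-3.2, 1.13, 0.11], [-3.22, 1.1, 0.11], [-3.23, 1.06, 0.11], [-3.24, 1.03, 0.11], [-3.25, 1.0, 0.11], [-3.26, 0.97, 0.11], [-3.27, 0.94, 0.11], [-3.27, 0.9, 0.11], [-3.28, 0.87, 0.11]]
[[0.0, -0.0, -0.6], [0.0, -0.0, -0.6], [0.0, -0.0, -0.6], [0.0, -0.0, -0.6], [0.0, -0.0, -0.6], [0.0, -0.0, -0.6], [0.0, -0.0, -0.6], [0.0, -0.0, -0.6], [0.0, -0.0, -0.6]]
```

Emit:
{"name": "move_arm", "arguments": {"slide": [[-3.1,1.1,0.1],[-3.2,1.1,0.1],[-3.2,1.0,0.1],[-3.2,1.0,0.1],[-3.2,1.0,0.1],[-3.2,1.0,0.1],[-3.2,0.9,0.1],[-3.2,0.9,0.1],[-2.5,0.6,0],[0,0,0],[0,0,0],[0,0,0]], "turn": [[0,0,-0.6],[0,0,-0.6],[0,0,-0.6],[0,0,-0.6],[0,0,-0.6],[0,0,-0.6],[0,0,-0.6],[0,0,-0.6],[0,0,-0.3],[0,0,0],[0,0,0],[0,0,0]], "claw": [6,6,6,6,6,6,6,6,6,6,6,6]}}

```text
time: 17.4
tool_pos: [0.6177, -0.1271, 0.1538]
tool_rot: [[-0.14, 0.99, -0.034], [0.99, 0.14, 0.004], [0.009, -0.033, -0.999]]
wrist_force: [0.0, 0.3, -2.4]
opening: 0.74
```

```bash
python3 - <<'E'
from hand import *
from plan import *
p,d,c=shot('wrist','w10');s=readout.state()
print(hand(p,d,c,None))
plan([.630,-.1305,.145],97.7,2)
E
```

```text
{'ctr': array([ 0.0003, -0.0009]), 'ztop': -0.0149, 'rings': [[137.0, 0.0003, -0.0009, 0.0092], [78.0, 0.0003, -0.0009, 0.0189]], 'ang': np.float64(136.4), 'lang': np.float32(136.7)}
2 rows; dist 0.0157 ang 2.0
[[-0.28, 0.61, 0.42], [-0.28, 0.6, 0.43]]
[[-0.9, -0.3, 0.2], [-0.9, -0.3, 0.2]]
```

Emit:
{"name": "move_arm", "arguments": {"slide": [[-0.3,0.6,0.4],[-0.3,0.6,0.3],[0,0,0],[0,0,0],[0,0,0]], "turn": [[-0.9,-0.3,0.2],[-0.9,-0.3,0.2],[0,0,0],[0,0,0],[0,0,0]], "claw": [6,6,6,6,6]}}

```text
time: 17.95
tool_pos: [0.6306, -0.1281, 0.1457]
tool_rot: [[-0.137, 0.991, 0.001], [0.991, 0.137, -0.002], [-0.002, 0.001, -1.0]]
wrist_force: [0.3, 0.2, -1.3]
opening: 0.748
```

```bash
python3 plan.py .6301 -.1303 .135 97.7 1
```

```text
1 rows; dist 0.011 ang 0.2
[[-0.21, -0.08, 1.07]]
[[0.0, 0.1, 0.2]]
```

Emit:
{"name": "move_arm", "arguments": {"slide": [[-0.2,-0.1,0.8],[0,0,0],[0,0,0]], "turn": [[0,0.1,0.2],[0,0,0],[0,0,0]], "claw": [6,6,6]}}

```text
time: 18.25
tool_pos: [0.6299, -0.1304, 0.1374]
tool_rot: [[-0.133, 0.991, 0.001], [0.991, 0.133, -0.0], [-0.0, 0.001, -1.0]]
wrist_force: [0.5, -0.1, -1.9]
opening: 0.747
```

```bash
python3 plan.py .6301 -.1303 .12 97.7 1
```

```text
1 rows; dist 0.0174 ang 0.1
[[0.0, 0.02, 1.74]]
[[0.1, 0.0, -0.1]]
```

Well aligned. Descend gently.

Emit:
{"name": "move_arm", "arguments": {"slide": [[0,0,0.6],[0,0,0.6],[0,0,0.5],[0,0,0.4],[0,0,0.4],[0,0,0]], "turn": [[0,0,0],[0,0,0],[0,0,0],[0,0,0],[0,0,0],[0,0,0]], "claw": [6,6,6,6,6,6]}}

```text
time: 18.85
tool_pos: [0.6296, -0.1305, 0.1096]
tool_rot: [[-0.133, 0.991, 0.0], [0.991, 0.133, 0.0], [-0.0, 0.0, -1.0]]
wrist_force: [0.3, 0.2, -1.6]
opening: 0.744
```

```bash
python3 plan.py .6301 -.1303 .0957 97.7 1
```

```text
1 rows; dist 0.0139 ang 0.1
[[0.02, 0.05, 1.39]]
[[0.0, 0.0, -0.1]]
```

Emit:
{"name": "move_arm", "arguments": {"slide": [[0,0,0.4],[0,0,0.4],[0,0,0.3],[0,0,0.2],[0,0,0.1],[0,0,0]], "turn": [[0,0,0],[0,0,0],[0,0,0],[0,0,0],[0,0,0],[0,0,0]], "claw": [6,6,6,6,6,6]}}

```text
time: 19.45
tool_pos: [0.6302, -0.1306, 0.0972]
tool_rot: [[-0.133, 0.991, 0.001], [0.991, 0.133, -0.0], [-0.0, 0.001, -1.0]]
wrist_force: [-0.4, 0.8, -2.1]
opening: 0.743
```

Emit:
{"name": "move_arm", "arguments": {"slide": [[0,0,0.2],[0,0,0],[0,0,0],[0,0,0],[0,0,0],[0,0,-1],[0,0,-2],[0,0,-3],[0,0,-3],[0,0,-3],[0,0,0]], "turn": [[0,0,0],[0,0,0],[0,0,0],[0,0,0],[0,0,0],[0,0,0],[0,0,0],[0,0,0],[0,0,0],[0,0,0],[0,0,0]], "claw": [6,6,8.78,8.78,8.78,8.78,8.78,8.78,8.78,8.78,8.78]}}

```text
time: 20.55
tool_pos: [0.6307, -0.1307, 0.2229]
tool_rot: [[-0.133, 0.991, 0.003], [0.991, 0.133, -0.0], [-0.001, 0.003, -1.0]]
wrist_force: [0.1, 0.1, 0.4]
opening: 0.996
```

```bash
python3 - <<'E'
from h import *
p,d,c=shot('wrist','w11')
uv=proj(c,[.63,-.13,.11])[0].astype(int);print(uv)
for a,b in [(0,-10),(-25,0),(25,0),(0,-30),(20,-20)]: print(dep(c,(uv[0]+a,uv[1]+b),d)[0].round(4))
E
python3 plan.py .565 .306 .22 92.6 12
```

```text
[316 239]
[ 0.6213 -0.1319  0.111 ]
[ 0.6322 -0.1504  0.1103]
[ 0.6268 -0.1113  0.1109]
[ 0.6056 -0.134   0.1112]
[ 0.6113 -0.1176  0.1112]
12 rows; dist 0.4412 ang 5.0
[[3.68, -0.05, 0.01], [3.68, -0.08, 0.01], [3.68, -0.1, 0.01], [3.67, -0.13, 0.01], [3.67, -0.16, 0.01], [3.67, -0.19, 0.01], [3.67, -0.21, 0.01], [3.67, -0.24, 0.01], [3.67, -0.27, 0.01], [3.67, -0.29, 0.01], [3.66, -0.32, 0.01], [3.66, -0.35, 0.01]]
[[-0.0, -0.0, 0.4], [-0.0, -0.0, 0.4], [-0.0, -0.0, 0.4], [-0.0, -0.0, 0.4], [-0.0, -0.0, 0.4], [-0.0, -0.0, 0.4], [-0.0, -0.0, 0.4], [-0.0, -0.0, 0.4], [-0.0, -0.0, 0.4], [-0.0, -0.0, 0.4], [-0.0, -0.0, 0.4], [-0.0, -0.0, 0.4]]
```

View pics/w11.png

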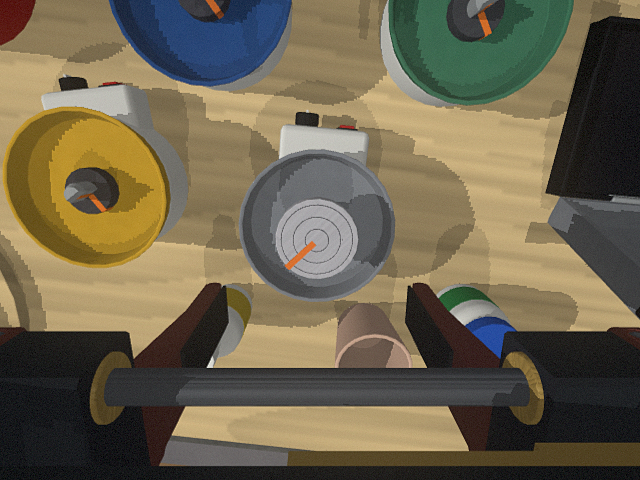

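Emit:
{"name": "move_arm", "arguments": {"slide": [[3.0,0,0],[3.6,-0.1,0],[3.7,-0.1,0],[3.7,-0.1,0],[3.7,-0.2,0],[3.7,-0.2,0],[3.7,-0.2,0],[3.7,-0.2,0],[3.7,-0.3,0],[3.7,-0.3,0],[3.6,-0.3,0],[2.5,-0.2,0],[0,0,0],[0,0,0]], "turn": [[0,0,0.4],[0,0,0.4],[0,0,0.4],[0,0,0.4],[0,0,0.4],[0,0,0.4],[0,0,0.4],[0,0,0.4],[0,0,0.4],[0,0,0.4],[0,0,0.4],[0,0,0.4],[0,0,0],[0,0,0]], "claw": [8.78,8.78,8.78,8.78,8.78,8.78,8.78,8.78,8.78,8.78,8.78,8.78,8.78,8.78]}}

```text
time: 22.0
tool_pos: [0.5565, 0.3017, 0.2048]
tool_rot: [[-0.044, 0.999, -0.023], [0.999, 0.043, -0.006], [-0.005, -0.023, -1.0]]
wrist_force: [-0.3, -0.6, 0.2]
opening: 1.001
```

```bash
python3 - <<'E'
from heads import *
from plan import *
p,d,c=shot('wrist','w12')
for o in heads(p,c,.041): print(o,dep(c,o['uv'],d).round(4))
plan([.5145,.3055,.085],92.6,5)
E
```

```text
{'uv': (324, 184), 'ctr': array([0.5148, 0.3062]), 'rad': np.float64(0.0329), 'ang': 38.3, 'nor': 175, 'olen': np.float64(0.0187)} [[0.5135 0.3064 0.0423]]
{'uv': (403, 109), 'ctr': array([0.4484, 0.3712]), 'rad': np.float64(0.0333), 'ang': -53.1, 'nor': 207, 'olen': np.float64(0.0185)} [[0.4475 0.3704 0.0428]]
5 rows; dist 0.1271 ang 1.4
[[0.13, -0.78, 2.42], [0.13, -0.79, 2.41], [0.13, -0.8, 2.41], [0.12, -0.81, 2.4], [0.12, -0.83, 2.4]]
[[-0.3, 0.1, -0.0], [-0.3, 0.1, -0.0], [-0.3, 0.1, -0.0], [-0.3, 0.1, -0.0], [-0.3, 0.1, -0.0]]
```

View pics/w12.png

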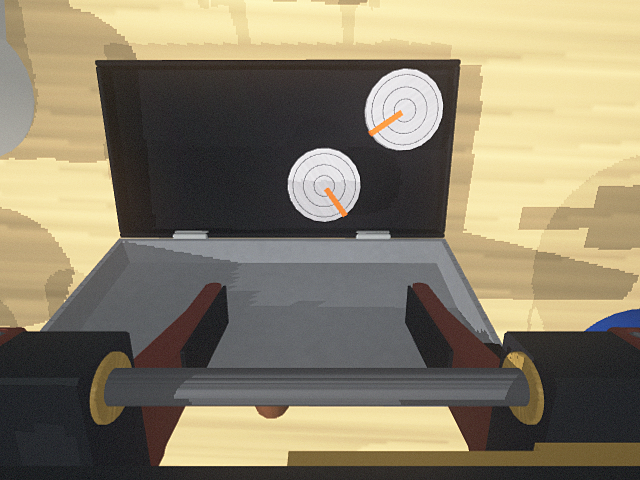

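A at (.5148,.3062), 38.5°. Descend in stages.

Emit:
{"name": "move_arm", "arguments": {"slide": [[0.1,-0.8,2.2],[0.1,-0.8,2.4],[0.1,-0.8,2.4],[0.1,-0.8,2.4],[0.1,-0.6,2.0],[0,0,0],[0,0,0],[0,0,0]], "turn": [[-0.3,0.1,0],[-0.3,0.1,0],[-0.3,0.1,0],[-0.3,0.1,0],[-0.3,0.1,0],[0,0,0],[0,0,0],[0,0,0]], "claw": [8.78,8.78,8.78,8.78,8.78,8.78,8.78,8.78]}}

```text
time: 22.85
tool_pos: [0.519, 0.2944, 0.0884]
tool_rot: [[-0.032, 0.999, 0.004], [0.999, 0.032, 0.002], [0.002, 0.004, -1.0]]
wrist_force: [0.1, -0.2, -0.3]
opening: 0.996
```

```bash
python3 plan.py .5148 .3062 .028 92.6 4
```

```text
4 rows; dist 0.0617 ang 0.8
[[0.3, -0.1, 1.51], [0.3, -0.1, 1.51], [0.3, -0.1, 1.51], [0.3, -0.09, 1.51]]
[[0.1, -0.0, -0.2], [0.1, -0.0, -0.2], [0.1, -0.0, -0.2], [0.1, -0.0, -0.2]]
```

Emit:
{"name": "move_arm", "arguments": {"slide": [[1.2,-0.4,0.5],[0,0,0],[0,0,1.2],[0,0,1.2],[0,0,1.2],[0,0,0],[0,0,0]], "turn": [[0.2,0,-0.8],[0,0,0],[0,0,0],[0,0,0],[0,0,0],[0,0,0],[0,0,0]], "claw": [8.78,8.78,8.78,8.78,8.78,8.78,8.78]}}

```text
time: 23.55
tool_pos: [0.5169, 0.3083, 0.0462]
tool_rot: [[-0.047, 0.999, 0.004], [0.999, 0.047, 0.004], [0.004, 0.004, -1.0]]
wrist_force: [0.0, -0.2, -0.1]
opening: 1.001
```

```bash
python3 plan.py .5148 .3062 .027 92.6 1
```

```text
1 rows; dist 0.0194 ang 0.4
[[-0.21, -0.23, 1.92]]
[[0.2, -0.2, 0.1]]
```

Emit:
{"name": "move_arm", "arguments": {"slide": [[-0.2,-0.2,0.6],[0,0,0.7],[0,0,0.5],[0,0,0],[0,0,0]], "turn": [[0.2,-0.2,0.1],[0,0,0],[0,0,0],[0,0,0],[0,0,0]], "claw": [8.78,8.78,8.78,8.78,8.78]}}

```text
time: 24.05
tool_pos: [0.5149, 0.3059, 0.0267]
tool_rot: [[-0.045, 0.999, 0.001], [0.999, 0.045, 0.0], [0.0, 0.001, -1.0]]
wrist_force: [-0.3, 0.4, -0.2]
opening: 1.0
```

```bash
python3 plan.py .5148 .3062 .027 92.6 1
```

```text
1 rows; dist 0.0005 ang 0.0
[[0.03, -0.01, -0.03]]
[[0.0, -0.0, -0.0]]
```

Emit:
{"name": "move_arm", "arguments": {"slide": [[0,0,0],[0,0,0],[0,0,0],[0,0,0],[0,0,0],[0,0,0],[0,0,-1],[0,0,-2],[0,0,-3],[0,0,-3],[0,0,-3],[0,0,-3],[0,0,0],[0,0,0]], "turn": [[0,0,0],[0,0,0],[0,0,0],[0,0,0],[0,0,0],[0,0,0],[0,0,0],[0,0,0],[0,0,0],[0,0,0],[0,0,0],[0,0,0],[0,0,0],[0,0,0]], "claw": [6,6,6,6,6,6,6,6,6,6,6,6,6,6]}}

```text
time: 25.45
tool_pos: [0.513, 0.3049, 0.1844]
tool_rot: [[-0.045, 0.999, -0.002], [0.999, 0.045, -0.001], [-0.001, -0.002, -1.0]]
wrist_force: [0.9, 0.0, -2.7]
opening: 0.742
```

```bash
python3 - <<'E'
from hand import *
p,d,c=shot('wrist','w13')
print(hand(p,d,c,None)); print(hand(p,d,c,None,-.0142))
E
```

```text
{'ctr': array([ 0.0004, -0.0006]), 'ztop': -0.0154, 'rings': [[157.0, 0.0004, -0.0006, 0.0092], [102.0, 0.0004, -0.0007, 0.0189]], 'ang': np.float64(54.2), 'lang': np.float32(53.7)}
{'ctr': array([ 0.0004, -0.0001]), 'ztop': -0.0142, 'rings': [[157.0, 0.0004, -0.0, 0.0093], [182.0, 0.0004, -0.0001, 0.019]], 'ang': np.float64(54.3), 'lang': np.float32(53.7)}
```

View pics/w13.png

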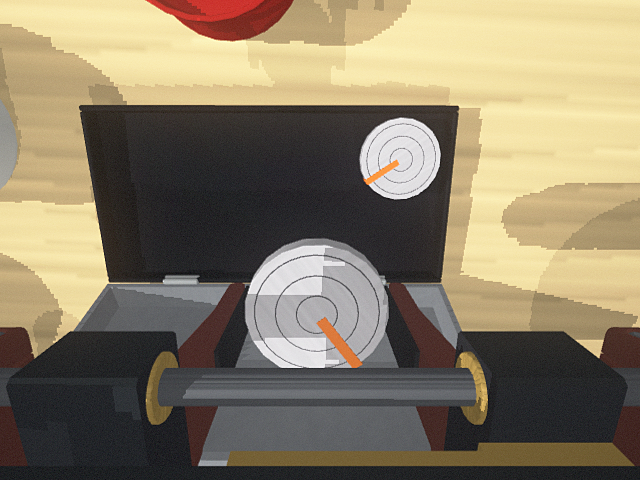

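```bash
python3 plan.py .4447 -.0328 .17 91.5 10
```

```text
10 rows; dist 0.345 ang 1.1
[[-3.34, -0.84, 0.15], [-3.35, -0.83, 0.15], [-3.35, -0.82, 0.15], [-3.35, -0.82, 0.15], [-3.35, -0.81, 0.15], [-3.35, -0.81, 0.15], [-3.35, -0.8, 0.15], [-3.35, -0.79, 0.14], [-3.36, -0.79, 0.14], [-3.36, -0.78, 0.14]]
[[-0.0, 0.0, 0.1], [-0.0, 0.0, 0.1], [-0.0, 0.0, 0.1], [-0.0, 0.0, 0.1], [-0.0, 0.0, 0.1], [-0.0, 0.0, 0.1], [-0.0, 0.0, 0.1], [-0.0, 0.0, 0.1], [-0.0, 0.0, 0.1], [-0.0, 0.0, 0.1]]
```

Emit:
{"name": "move_arm", "arguments": {"slide": [[-3.0,-0.8,0],[-3.3,-0.8,0],[-3.3,-0.8,0],[-3.3,-0.8,0],[-3.3,-0.8,0],[-3.3,-0.8,0],[-3.3,-0.8,0],[-3.3,-0.8,0],[-3.3,-0.8,0],[-2.0,-0.5,0],[0,0,0],[0,0,0],[0,0,0]], "turn": [[0,0,0.1],[0,0,0.1],[0,0,0.1],[0,0,0.1],[0,0,0.1],[0,0,0.1],[0,0,0.1],[0,0,0.1],[0,0,0.1],[0,0,0.1],[0,0,0],[0,0,0],[0,0,0]], "claw": [6,6,6,6,6,6,6,6,6,6,6,6,6]}}

```text
time: 26.8
tool_pos: [0.4339, -0.0229, 0.1681]
tool_rot: [[-0.029, 0.999, -0.032], [1.0, 0.029, -0.004], [-0.003, -0.032, -0.999]]
wrist_force: [0.5, -0.7, -2.2]
opening: 0.747
```

```bash
python3 plan.py .4447 -.0328 .145 91.5 2
```

```text
2 rows; dist 0.0273 ang 1.9
[[-0.51, 0.56, 1.14], [-0.51, 0.54, 1.15]]
[[-0.9, 0.1, 0.1], [-0.9, 0.1, 0.1]]
```

Emit:
{"name": "move_arm", "arguments": {"slide": [[-0.5,0.5,0.9],[-0.5,0.5,0.9],[0,0,0],[0,0,0],[0,0,0]], "turn": [[-0.9,0.1,0.1],[-0.9,0.1,0.1],[0,0,0],[0,0,0],[0,0,0]], "claw": [6,6,6,6,6]}}

```text
time: 27.3
tool_pos: [0.4446, -0.0285, 0.1487]
tool_rot: [[-0.031, 1.0, -0.002], [1.0, 0.031, 0.001], [0.001, -0.002, -1.0]]
wrist_force: [-0.1, 0.1, -2.1]
opening: 0.741
```

```bash
python3 plan.py .4447 -.0328 .138 91.5 1
```

```text
1 rows; dist 0.0115 ang 0.3
[[-0.43, -0.0, 1.07]]
[[-0.1, -0.1, 0.3]]
```

Emit:
{"name": "move_arm", "arguments": {"slide": [[-0.4,0,0.8],[0,0,0],[0,0,0],[0,0,0]], "turn": [[-0.1,-0.1,0.3],[0,0,0],[0,0,0],[0,0,0]], "claw": [6,6,6,6]}}

```text
time: 27.7
tool_pos: [0.445, -0.032, 0.1406]
tool_rot: [[-0.027, 1.0, 0.001], [1.0, 0.027, -0.001], [-0.001, 0.001, -1.0]]
wrist_force: [1.1, -0.5, -1.8]
opening: 0.742
```

```bash
python3 - <<'E'
from hand import *
from plan import *
p,d,c=shot('wrist','w14')
print(hand(p,d,c,None)); plan([.4447,-.0328,.12],91.5,1)
E
```

```text
{'ctr': array([ 0.0004, -0.0007]), 'ztop': -0.0155, 'rings': [[142.0, 0.0004, -0.0007, 0.0092], [85.0, 0.0004, -0.0007, 0.0189]], 'ang': np.float64(54.1), 'lang': np.float32(53.7)}
1 rows; dist 0.0207 ang 0.1
[[-0.07, -0.04, 2.07]]
[[0.0, 0.0, 0.0]]
```

Emit:
{"name": "move_arm", "arguments": {"slide": [[-0.1,0,0.5],[0,0,0.6],[0,0,0.6],[0,0,0.5],[0,0,0.4],[0,0,0.4],[0,0,0]], "turn": [[0,0,0],[0,0,0],[0,0,0],[0,0,0],[0,0,0],[0,0,0],[0,0,0]], "claw": [6,6,6,6,6,6,6]}}

```text
time: 28.45
tool_pos: [0.445, -0.0333, 0.1078]
tool_rot: [[-0.026, 1.0, 0.0], [1.0, 0.026, -0.001], [-0.001, 0.0, -1.0]]
wrist_force: [-0.0, 0.1, -1.8]
opening: 0.743
```

```bash
python3 plan.py .4447 -.0328 .0957 91.5 1
```

```text
1 rows; dist 0.0121 ang 0.0
[[0.05, -0.03, 1.21]]
[[0.0, 0.0, 0.0]]
```

In without contact force; finish and release.

Emit:
{"name": "move_arm", "arguments": {"slide": [[0,0,0.4],[0,0,0.4],[0,0,0.2],[0,0,0.2],[0,0,0.1],[0,0,0],[0,0,0],[0,0,0],[0,0,0],[0,0,0],[0,0,-1],[0,0,-2],[0,0,-3],[0,0,-3],[0,0,-3],[0,0,0],[0,0,0]], "turn": [[0,0,0],[0,0,0],[0,0,0],[0,0,0],[0,0,0],[0,0,0],[0,0,0],[0,0,0],[0,0,0],[0,0,0],[0,0,0],[0,0,0],[0,0,0],[0,0,0],[0,0,0],[0,0,0],[0,0,0]], "claw": [6,6,6,6,6,6,8.78,8.78,8.78,8.78,8.78,8.78,8.78,8.78,8.78,8.78,8.78]}}

```text
time: 30.15
tool_pos: [0.4458, -0.0332, 0.2241]
tool_rot: [[-0.026, 1.0, 0.003], [1.0, 0.026, -0.001], [-0.001, 0.003, -1.0]]
wrist_force: [0.1, 0.3, -1.2]
opening: 1.003
```

```bash
python3 - <<'E'
from h import *
from heads import *
from plan import *
p,d,c=shot('wrist','w15')
uv=proj(c,[.4443,-.0324,.11])[0].astype(int);print(uv)
for a,b in [(0,-10),(-25,0),(25,0),(0,-30),(20,-20)]: print(dep(c,(uv[0]+a,uv[1]+b),d)[0].round(4))
for n in ('side','scene'):
    p,d,c=shot(n,n+'15')
print(readout.state()['q'].round(1) if hasattr(readout.state()['q'],'round') else readout.state()['q'])
# target: yaw -87.4 over C view: camera at C => TCP = C + R*(0,.0756)
plan([.40,.371,.22],92.6)
E
```

```text
[316 238]
[ 0.4359 -0.0333  0.1106]
[ 0.4443 -0.0529  0.1116]
[ 0.4433 -0.0134  0.1115]
[ 0.4202 -0.0338  0.1096]
[ 0.4273 -0.018   0.1114]
[ -5.8   9.  115.1  -0.   55.9 -97.2]
11 rows; dist 0.4067 ang 1.1
[[3.68, -0.32, 0.02], [3.68, -0.31, 0.02], [3.68, -0.3, 0.02], [3.69, -0.3, 0.02], [3.69, -0.29, 0.02], [3.69, -0.28, 0.02], [3.69, -0.28, 0.02], [3.69, -0.27, 0.02], [3.69, -0.26, 0.02], [3.69, -0.26, 0.02], [3.69, -0.25, 0.03]]
[[0.0, 0.0, -0.1], [0.0, 0.0, -0.1], [0.0, 0.0, -0.1], [0.0, 0.0, -0.1], [0.0, 0.0, -0.1], [0.0, 0.0, -0.1], [0.0, 0.0, -0.1], [0.0, 0.0, -0.1], [0.0, 0.0, -0.1], [0.0, 0.0, -0.1], [0.0, 0.0, -0.1]]
```

View pics/side15.png

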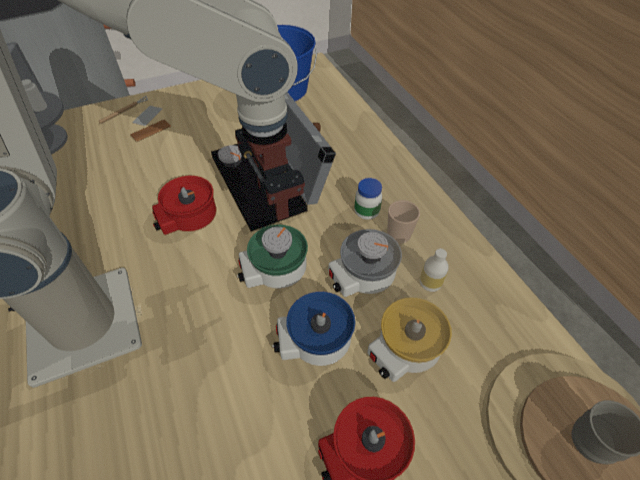

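```bash
python3 plan.py .40 .34 .23 -60 19 | tr -d ' '
```

```text
19rows;dist0.376ang151.5
[[1.97,-0.19,-0.04],[1.92,-0.46,-0.04],[1.84,-0.72,-0.04],[1.72,-0.97,-0.04],[1.57,-1.2,-0.04],[1.39,-1.41,-0.04],[1.18,-1.59,-0.04],[0.95,-1.73,-0.04],[0.7,-1.85,-0.04],[0.44,-1.93,-0.04],[0.17,-1.97,-0.04],[-0.11,-1.98,-0.04],[-0.38,-1.94,-0.04],[-0.65,-1.87,-0.04],[-0.9,-1.76,-0.04],[-1.14,-1.62,-0.04],[-1.35,-1.45,-0.04],[-1.54,-1.25,-0.04],[-1.7,-1.02,-0.04]]
[[0.0,-0.0,8.0],[0.0,-0.0,8.0],[0.0,-0.0,8.0],[0.0,-0.0,8.0],[0.0,-0.0,8.0],[0.0,-0.0,8.0],[0.0,-0.0,8.0],[0.0,-0.0,8.0],[0.0,-0.0,8.0],[0.0,-0.0,8.0],[0.0,-0.0,8.0],[0.0,-0.0,8.0],[0.0,-0.0,8.0],[0.0,-0.0,8.0],[0.0,-0.0,8.0],[0.0,-0.0,8.0],[0.0,-0.0,8.0],[0.0,-0.0,8.0],[0.0,-0.0,8.0]]
```

Emit:
{"name": "move_arm", "arguments": {"slide": [[2.0,-0.2,0],[1.9,-0.5,0],[1.8,-0.7,0],[1.7,-1.0,0],[1.6,-1.2,0],[1.4,-1.4,0],[1.2,-1.6,0],[0.95,-1.7,0],[0.7,-1.85,0],[0.4,-1.9,0],[0.2,-2.0,0],[-0.1,-2.0,0],[-0.4,-1.9,0],[-0.65,-1.9,0],[-0.9,-1.8,0],[-1.1,-1.6,0],[-1.35,-1.45,0],[-1.5,-1.25,0],[-1.7,-1.0,0],[0,0,0]], "turn": [[0,0,8],[0,0,8],[0,0,8],[0,0,8],[0,0,8],[0,0,8],[0,0,8],[0,0,8],[0,0,8],[0,0,8],[0,0,8],[0,0,8],[0,0,8],[0,0,8],[0,0,8],[0,0,8],[0,0,8],[0,0,8],[0,0,7],[0,0,0]], "claw": [8.78,8.78,8.78,8.78,8.78,8.78,8.78,8.78,8.78,8.78,8.78,8.78,8.78,8.78,8.78,8.78,8.78,8.78,8.78,8.78]}}

```text
time: 32.3
tool_pos: [0.4041, 0.3504, 0.194]
tool_rot: [[0.407, -0.912, -0.048], [-0.913, -0.407, -0.02], [-0.001, 0.052, -0.999]]
wrist_force: [0.1, -0.1, -0.7]
opening: 1.001
```

```bash
python3 plan.py .40 .34 .21 -60 2
```

```text
2 rows; dist 0.0195 ang 6.7
[[0.39, 0.44, -0.78], [0.37, 0.44, -0.79]]
[[1.5, 0.1, -3.0], [1.5, 0.1, -3.0]]
```

Emit:
{"name": "move_arm", "arguments": {"slide": [[0.4,0.4,-0.8],[0.4,0.4,-0.8],[0,0,0],[0,0,0]], "turn": [[1.5,0,-3],[1.5,0,-3],[0,0,0],[0,0,0]], "claw": [8.78,8.78,8.78,8.78]}}

```text
time: 32.7
tool_pos: [0.3985, 0.3367, 0.2056]
tool_rot: [[0.511, -0.859, -0.008], [-0.859, -0.511, -0.003], [-0.002, 0.009, -1.0]]
wrist_force: [0.3, -0.3, -0.3]
opening: 0.997
```

```bash
python3 - <<'E'
from heads import *
from plan import *
p,d,c=shot('wrist','w16')
for o in heads(p,c,.041): print(o,dep(c,o['uv'],d).round(4))
plan([.4484,.371,.085],-60,5)
E
```

```text
{'uv': (312, 159), 'ctr': array([0.4482, 0.3716]), 'rad': np.float64(0.0329), 'ang': -53.9, 'nor': 181, 'olen': np.float64(0.0186)} [[0.4491 0.3717 0.0416]]
5 rows; dist 0.1349 ang 0.9
[[-0.08, -1.23, 2.4], [-0.08, -1.23, 2.4], [-0.08, -1.22, 2.41], [-0.09, -1.22, 2.41], [-0.09, -1.21, 2.41]]
[[0.1, 0.0, 0.2], [0.1, 0.0, 0.2], [0.1, 0.0, 0.2], [0.1, 0.0, 0.2], [0.1, 0.0, 0.2]]
```

View pics/w16.png

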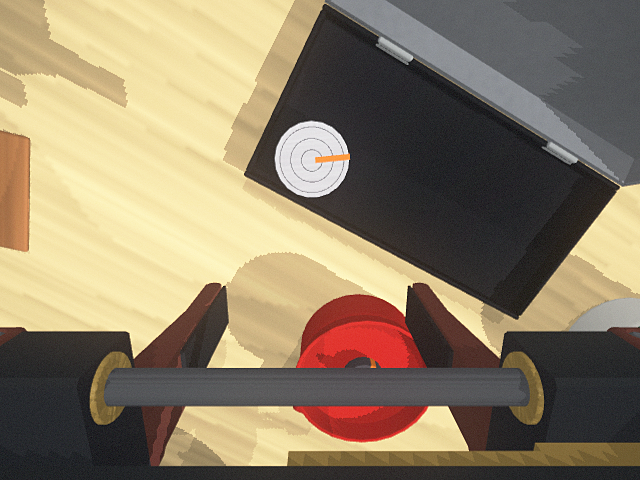

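Emit:
{"name": "move_arm", "arguments": {"slide": [[-0.1,-1.2,2.2],[-0.1,-1.2,2.4],[-0.1,-1.2,2.4],[-0.1,-1.2,2.4],[-0.1,-1.0,2.0],[0,0,0],[0,0,0],[0,0,0]], "turn": [[0.1,0,0.2],[0.1,0,0.2],[0.1,0,0.2],[0.1,0,0.2],[0.1,0,0.2],[0,0,0],[0,0,0],[0,0,0]], "claw": [8.78,8.78,8.78,8.78,8.78,8.78,8.78,8.78]}}

```text
time: 33.55
tool_pos: [0.448, 0.3701, 0.085]
tool_rot: [[0.493, -0.87, -0.005], [-0.87, -0.493, -0.001], [-0.001, 0.005, -1.0]]
wrist_force: [0.1, 0.1, -0.1]
opening: 1.0
```

```bash
python3 plan.py .4483 .3714 .06 -60 1
```

```text
1 rows; dist 0.025 ang 0.5
[[-0.09, -0.1, 2.5]]
[[0.3, 0.1, -0.5]]
```

Emit:
{"name": "move_arm", "arguments": {"slide": [[-0.1,-0.1,1.0],[0,0,1.2],[0,0,1.2],[0,0,1.0],[0,0,0],[0,0,0],[0,0,0]], "turn": [[0.3,0,-0.5],[0,0,0],[0,0,0],[0,0,0],[0,0,0],[0,0,0],[0,0,0]], "claw": [8.78,8.78,8.78,8.78,8.78,8.78,8.78]}}

```text
time: 34.25
tool_pos: [0.4483, 0.3718, 0.0394]
tool_rot: [[0.502, -0.865, 0.002], [-0.865, -0.502, 0.003], [-0.002, -0.004, -1.0]]
wrist_force: [0.3, -0.2, 0.6]
opening: 1.0
```

```bash
python3 plan.py .4483 .3714 .027 -60 1
```

```text
1 rows; dist 0.0124 ang 0.3
[[0.04, 0.03, 1.24]]
[[-0.2, 0.1, 0.1]]
```

Emit:
{"name": "move_arm", "arguments": {"slide": [[0,0,0.6],[0,0,0.6],[0,0,0],[0,0,0],[0,0,0],[0,0,0],[0,0,0],[0,0,0],[0,0,0],[0,0,0]], "turn": [[-0.2,0,0],[0,0,0],[0,0,0],[0,0,0],[0,0,0],[0,0,0],[0,0,0],[0,0,0],[0,0,0],[0,0,0]], "claw": [8.78,8.78,8.78,8.78,6,6,6,6,6,6]}}

```text
time: 35.25
tool_pos: [0.4491, 0.3724, 0.0274]
tool_rot: [[0.502, -0.865, 0.001], [-0.865, -0.502, 0.003], [-0.002, -0.002, -1.0]]
wrist_force: [0.0, -0.7, -1.9]
opening: 0.74
```

Emit:
{"name": "move_arm", "arguments": {"slide": [[0,0,-1],[0,0,-2],[0,0,-3],[0,0,-3],[0,0,-3],[0,0,-3],[0,0,0],[0,0,0]], "turn": [[0,0,0],[0,0,0],[0,0,0],[0,0,0],[0,0,0],[0,0,0],[0,0,0],[0,0,0]], "claw": [6,6,6,6,6,6,6,6]}}

```text
time: 36.05
tool_pos: [0.4469, 0.3704, 0.1844]
tool_rot: [[0.502, -0.865, -0.003], [-0.865, -0.502, -0.0], [-0.002, 0.003, -1.0]]
wrist_force: [0.8, 0.4, -2.1]
opening: 0.742
```

```bash
python3 - <<'E'
from hand import *
p,d,c=shot('wrist','w17')
print(hand(p,d,c,None)); print(hand(p,d,c,None,-.0136))
E
```

```text
{'ctr': array([0.0002, 0.0012]), 'ztop': -0.015, 'rings': [[161.0, 0.0002, 0.0012, 0.0093], [142.0, 0.0002, 0.0011, 0.0189]], 'ang': np.float64(-6.0), 'lang': np.float32(-6.5)}
{'ctr': array([0.0001, 0.0021]), 'ztop': -0.0136, 'rings': [[161.0, 0.0002, 0.0019, 0.0093], [223.0, 0.0002, 0.002, 0.019], [85.0, -0.0001, 0.0029, 0.0296]], 'ang': np.float64(-6.6), 'lang': np.float32(-6.5)}
```

View pics/w17.png

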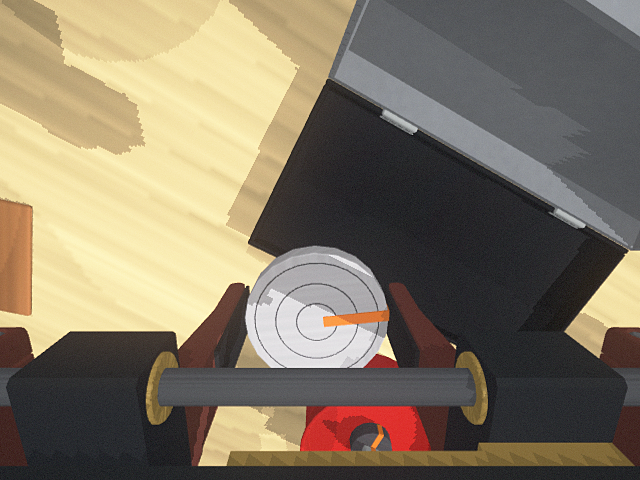

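```bash
python3 plan.py .4571 -.2394 .19 37.5 18|tr -d ' '
```

```text
18rows;dist0.6101ang97.4
[[2.96,1.65,-0.03],[2.79,1.92,-0.03],[2.6,2.18,-0.03],[2.38,2.41,-0.03],[2.14,2.63,-0.03],[1.88,2.82,-0.03],[1.61,2.98,-0.03],[1.32,3.12,-0.03],[1.02,3.23,-0.03],[0.71,3.31,-0.03],[0.4,3.37,-0.03],[0.08,3.39,-0.03],[-0.24,3.38,-0.03],[-0.56,3.34,-0.03],[-0.87,3.28,-0.03],[-1.18,3.18,-0.03],[-1.47,3.05,-0.03],[-1.75,2.9,-0.03]]
[[0.0,0.0,-5.4],[0.0,0.0,-5.4],[0.0,0.0,-5.4],[0.0,0.0,-5.4],[0.0,0.0,-5.4],[0.0,0.0,-5.4],[0.0,0.0,-5.4],[0.0,0.0,-5.4],[0.0,0.0,-5.4],[0.0,0.0,-5.4],[0.0,0.0,-5.4],[0.0,0.0,-5.4],[0.0,0.0,-5.4],[0.0,0.0,-5.4],[0.0,0.0,-5.4],[0.0,0.0,-5.4],[0.0,0.0,-5.4],[0.0,0.0,-5.4]]
```

Emit:
{"name": "move_arm", "arguments": {"slide": [[2.9,1.6,-0.4],[2.8,1.9,-0.4],[2.6,2.2,-0.4],[2.4,2.4,-0.3],[2.1,2.6,-0.2],[1.9,2.8,-0.2],[1.6,3.0,-0.2],[1.3,3.1,-0.2],[1.0,3.2,-0.2],[0.7,3.3,-0.2],[0.4,3.4,-0.2],[0.1,3.4,-0.2],[-0.2,3.4,-0.2],[-0.6,3.3,-0.2],[-0.9,3.3,-0.1],[-1.2,3.2,0],[-1.4,2.9,0],[-1.2,2.0,0],[0,0,0],[0,0,0]], "turn": [[0,0,-5.4],[0,0,-5.4],[0,0,-5.4],[0,0,-5.4],[0,0,-5.4],[0,0,-5.4],[0,0,-5.4],[0,0,-5.4],[0,0,-5.4],[0,0,-5.4],[0,0,-5.4],[0,0,-5.4],[0,0,-5.4],[0,0,-5.4],[0,0,-5.4],[0,0,-5.4],[0,0,-5.4],[0,0,-3],[0,0,0],[0,0,0]], "claw": [6,6,6,6,6,6,6,6,6,6,6,6,6,6,6,6,6,6,6,6]}}

```text
time: 38.1
tool_pos: [0.4577, -0.2484, 0.1922]
tool_rot: [[0.776, 0.629, -0.053], [0.63, -0.777, 0.002], [-0.04, -0.035, -0.999]]
wrist_force: [-0.3, -0.2, -3.4]
opening: 0.742
```

```bash
python3 plan.py .4571 -.2394 .155 37.5 3
```

```text
3 rows; dist 0.0383 ang 3.4
[[0.22, -0.2, 1.24], [0.2, -0.22, 1.24], [0.18, -0.24, 1.24]]
[[-0.7, 0.8, 0.5], [-0.7, 0.8, 0.5], [-0.7, 0.8, 0.5]]
```

Emit:
{"name": "move_arm", "arguments": {"slide": [[0.2,-0.2,1.0],[0.2,-0.2,1.2],[0.2,-0.2,1.2],[0,0,0],[0,0,0],[0,0,0]], "turn": [[-0.7,0.8,0.5],[-0.7,0.8,0.5],[-0.7,0.8,0.5],[0,0,0],[0,0,0],[0,0,0]], "claw": [6,6,6,6,6,6]}}

```text
time: 38.7
tool_pos: [0.455, -0.2335, 0.154]
tool_rot: [[0.794, 0.608, -0.003], [0.608, -0.794, 0.004], [-0.001, -0.005, -1.0]]
wrist_force: [0.3, 0.8, -3.8]
opening: 0.746
```

```bash
python3 - <<'E'
from hand import *
from plan import *
p,d,c=shot('wrist','w18')
print(hand(p,d,c,None)); plan([.4571,-.2394,.14],37.5,1)
E
```

```text
{'ctr': array([0.0011, 0.0026]), 'ztop': -0.0148, 'rings': [[161.0, 0.001, 0.0026, 0.0092], [140.0, 0.0011, 0.0025, 0.0189]], 'ang': np.float64(-5.9), 'lang': np.float32(-6.4)}
1 rows; dist 0.0154 ang 0.3
[[-0.2, 0.57, 1.41]]
[[-0.2, 0.0, -0.0]]
```

Emit:
{"name": "move_arm", "arguments": {"slide": [[-0.2,0.5,0.6],[0,0,0],[0,0,0],[0,0,0]], "turn": [[-0.2,0,0],[0,0,0],[0,0,0],[0,0,0]], "claw": [6,6,6,6]}}

```text
time: 39.15
tool_pos: [0.458, -0.2399, 0.1488]
tool_rot: [[0.794, 0.608, 0.001], [0.608, -0.794, -0.001], [0.0, 0.002, -1.0]]
wrist_force: [-0.2, 0.5, -2.6]
opening: 0.742
```

```bash
python3 - <<'E'
from hand import *
from plan import *
p,d,c=shot('wrist','w19')
for z in (None,-.0145): print(hand(p,d,c,None,z)); 
p2=load('w17','wrist')[0]
print(np.round(readout.state()['tool_pos'],4))
cv2.imwrite('pics/cmp.png',np.hstack([p2[235:375,235:400,::-1],p[235:375,235:400,::-1]]).repeat(2,0).repeat(2,1))
E
```

```text
{'ctr': array([0.0011, 0.0023]), 'ztop': -0.0152, 'rings': [[151.0, 0.0011, 0.0024, 0.0092], [130.0, 0.0012, 0.0023, 0.0189]], 'ang': np.float64(-5.8), 'lang': np.float32(-6.4)}
{'ctr': array([0.0011, 0.0027]), 'ztop': -0.0145, 'rings': [[157.0, 0.0011, 0.0028, 0.0093], [159.0, 0.0011, 0.0027, 0.019]], 'ang': np.float64(-5.8), 'lang': np.float32(-6.4)}
[ 0.458  -0.2399  0.1488]
```

View pics/cmp.png

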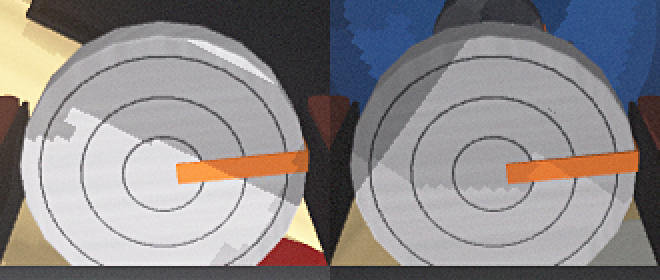

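```bash
python3 plan.py .4559 -.2392 .138 37.5 1
```

```text
1 rows; dist 0.011 ang 0.1
[[-0.13, -0.19, 1.08]]
[[0.1, -0.0, -0.0]]
```

Emit:
{"name": "move_arm", "arguments": {"slide": [[-0.1,-0.2,0.8],[0,0,0],[0,0,0],[0,0,0]], "turn": [[0.1,0,0],[0,0,0],[0,0,0],[0,0,0]], "claw": [6,6,6,6]}}

```text
time: 39.6
tool_pos: [0.4556, -0.2388, 0.14]
tool_rot: [[0.794, 0.608, -0.0], [0.608, -0.794, 0.001], [0.0, -0.001, -1.0]]
wrist_force: [0.3, -1.1, -2.6]
opening: 0.743
```

```bash
python3 - <<'E'
from hand import *
from plan import *
p,d,c=shot('wrist','w20')
h=hand(p,d,c,None);print(h);s=readout.state();print('head world',(s['tool_pos']+s['tool_rot']@np.r_[h['ctr'],-.015]).round(4))
plan([.4559,-.2392,.12],37.5,1)
E
```

```text
{'ctr': array([0.0011, 0.0027]), 'ztop': -0.0146, 'rings': [[161.0, 0.001, 0.0027, 0.0093], [149.0, 0.0011, 0.0026, 0.019]], 'ang': np.float64(-5.8), 'lang': np.float32(-6.4)}
head world [ 0.4582 -0.2403  0.155 ]
1 rows; dist 0.0201 ang 0.1
[[-0.0, 0.04, 2.0]]
[[-0.0, -0.0, -0.0]]
```

Emit:
{"name": "move_arm", "arguments": {"slide": [[0,0,0.5],[0,0,0.6],[0,0,0.6],[0,0,0.4],[0,0,0.4],[0,0,0.3],[0,0,0]], "turn": [[0,0,0],[0,0,0],[0,0,0],[0,0,0],[0,0,0],[0,0,0],[0,0,0]], "claw": [6,6,6,6,6,6,6]}}

```text
time: 40.35
tool_pos: [0.4556, -0.2387, 0.1092]
tool_rot: [[0.794, 0.608, -0.0], [0.608, -0.794, 0.001], [0.0, -0.001, -1.0]]
wrist_force: [1.0, -0.5, -2.6]
opening: 0.744
```

```bash
python3 plan.py .4559 -.2392 .0957 37.5 1
```

```text
1 rows; dist 0.0135 ang 0.1
[[-0.01, 0.05, 1.35]]
[[-0.0, -0.0, -0.0]]
```

In again with little force. Finish, release, retreat.

Emit:
{"name": "move_arm", "arguments": {"slide": [[0,0,0.4],[0,0,0.4],[0,0,0.3],[0,0,0.2],[0,0,0.2],[0,0,0],[0,0,0],[0,0,0],[0,0,0],[0,0,0],[0,0,-1],[0,0,-2],[0,0,-3],[0,0,-3],[0,0,-3],[0,0,0],[0,0,0]], "turn": [[0,0,0],[0,0,0],[0,0,0],[0,0,0],[0,0,0],[0,0,0],[0,0,0],[0,0,0],[0,0,0],[0,0,0],[0,0,0],[0,0,0],[0,0,0],[0,0,0],[0,0,0],[0,0,0],[0,0,0]], "claw": [6,6,6,6,6,6,8.78,8.78,8.78,8.78,8.78,8.78,8.78,8.78,8.78,8.78,8.78]}}

```text
time: 42.05
tool_pos: [0.4566, -0.2394, 0.224]
tool_rot: [[0.794, 0.609, 0.002], [0.609, -0.794, -0.001], [0.001, 0.002, -1.0]]
wrist_force: [0.7, -0.2, -0.6]
opening: 0.997
```

```bash
python3 - <<'E'
from h import *
from plan import *
p,d,c=shot('wrist','w21')
uv=proj(c,[.4582,-.2406,.11])[0].astype(int);print(uv)
for a,b in [(0,-10),(-25,0),(25,0),(0,-30),(20,-20)]: print(dep(c,(uv[0]+a,uv[1]+b),d)[0].round(4))
shot('side','side21');shot('scene','scene21')
print(readout.state()['q'])
E
```

```text
[315 243]
[ 0.4528 -0.2342  0.1094]
[ 0.4418 -0.2525  0.1108]
[ 0.4731 -0.2281  0.1121]
[ 0.4429 -0.2212  0.1109]
[ 0.46   -0.2179  0.1116]
[-2.90047035e+01  1.50138967e+01  1.07184785e+02  2.16796894e-02
  5.78013857e+01 -6.64951721e+01]
```

View pics/side21.png

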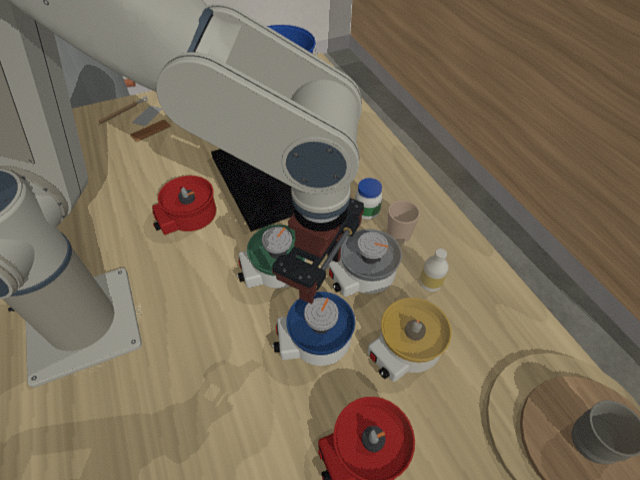

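View pics/scene21.png

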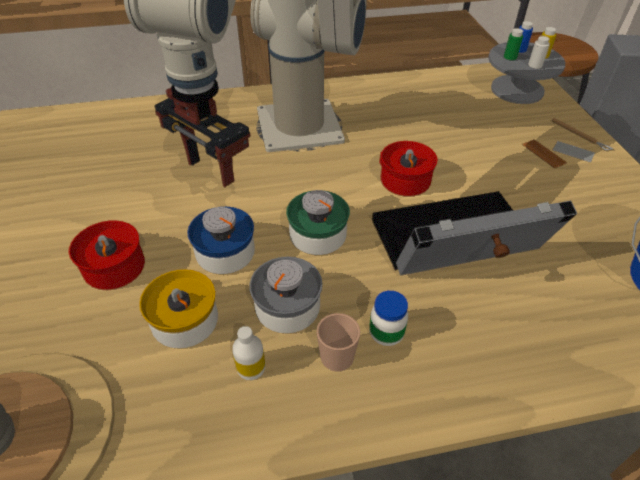

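```bash
python3 plan.py .72 .10 .30 92.6 13|tr -d ' '; python3 - <<'E'
from h import *
p,d,c=load('scene21','scene')
print(dep(c,(499,245),d))
E
```

```text
13rows;dist0.4366ang55.1
[[3.2,-0.84,-0.59],[3.25,-0.6,-0.59],[3.29,-0.35,-0.59],[3.3,-0.11,-0.59],[3.3,0.13,-0.59],[3.28,0.38,-0.59],[3.25,0.62,-0.59],[3.19,0.86,-0.59],[3.12,1.09,-0.59],[3.03,1.32,-0.59],[2.93,1.54,-0.59],[2.8,1.75,-0.59],[2.67,1.95,-0.59]]
[[0.0,-0.0,-4.2],[0.0,-0.0,-4.2],[0.0,-0.0,-4.2],[0.0,-0.0,-4.2],[0.0,-0.0,-4.2],[0.0,-0.0,-4.2],[0.0,-0.0,-4.2],[0.0,-0.0,-4.2],[0.0,-0.0,-4.2],[0.0,-0.0,-4.2],[0.0,-0.0,-4.2],[0.0,-0.0,-4.2],[0.0,-0.0,-4.2]]
[[0.66590362 0.26892286 0.13801243]]
```

Emit:
{"name": "move_arm", "arguments": {"slide": [[2.8,-0.8,-1.2],[3.2,-0.6,-1.2],[3.3,-0.4,-1.0],[3.3,-0.1,-0.8],[3.3,0.1,-0.7],[3.3,0.4,-0.6],[3.2,0.6,-0.6],[3.2,0.9,-0.6],[3.1,1.1,-0.6],[3.0,1.3,-0.6],[2.9,1.5,-0.6],[2.8,1.8,-0.6],[2.0,1.5,-0.4],[0,0,0]], "turn": [[0,0,-4.2],[0,0,-4.2],[0,0,-4.2],[0,0,-4.2],[0,0,-4.2],[0,0,-4.2],[0,0,-4.2],[0,0,-4.2],[0,0,-4.2],[0,0,-4.2],[0,0,-4.2],[0,0,-4.2],[0,0,-4],[0,0,0]], "claw": [7,7,7,7,7,7,7,7,7,7,7,7,7,7]}}

```text
time: 43.6
tool_pos: [0.7098, 0.1071, 0.2944]
tool_rot: [[-0.069, 0.997, -0.038], [0.998, 0.07, 0.005], [0.008, -0.037, -0.999]]
wrist_force: [0.3, -0.3, 0.2]
opening: 0.797
```

```bash
cat > knob.py <<'E'
from plan import *
import sys
def Rt(t,yaw=2.55):
    t=np.radians(t);a=np.radians(yaw);ex=np.array([np.cos(a),np.sin(a),0]);x=np.array([-np.sin(a),np.cos(a),0]);z=-np.sin(t)*ex+np.array([0,0,-np.cos(t)]);return np.c_[x,np.cross(z,x),z]
if __name__=='__main__':
    a=[float(v) for v in sys.argv[1:]];R=Rt(a[3]);G=np.array(a[:3]);P=G+.019*R[:,2]-a[4]*R[:,2];print(P,readout.state()['tool_pos']);plan(P,0,int(a[5]),R)
E
python3 knob.py .673 .269 .127 36 .14 7
```

```text
[0.74405159 0.2721643  0.22489106] [0.70975557 0.10713816 0.29438698]
7 rows; dist 0.1823 ang 33.9
[[2.31, 0.69, 0.99], [2.31, 0.76, 0.92], [2.32, 0.83, 0.86], [2.32, 0.89, 0.79], [2.32, 0.94, 0.71], [2.33, 0.99, 0.63], [2.33, 1.03, 0.54]]
[[4.8, 0.0, 0.2], [4.8, 0.0, 0.2], [4.8, 0.0, 0.2], [4.8, 0.0, 0.2], [4.8, 0.0, 0.2], [4.8, 0.0, 0.2], [4.8, 0.0, 0.2]]
```

Emit:
{"name": "move_arm", "arguments": {"slide": [[2.2,0.7,0.8],[2.3,0.8,0.8],[2.3,0.8,0.8],[2.3,0.9,0.8],[2.3,0.9,0.7],[2.3,1.0,0.6],[1.9,0.8,0.4],[0,0,0],[0,0,0]], "turn": [[4.8,0,0.2],[4.8,0,0.2],[4.8,0,0.2],[4.8,0,0.2],[4.8,0,0.2],[4.8,0,0.2],[4.0,0,0.2],[0,0,0],[0,0,0]], "claw": [7,7,7,7,7,7,7,7,7]}}

```text
time: 44.5
tool_pos: [0.7372, 0.2619, 0.2117]
tool_rot: [[-0.032, 0.792, -0.61], [0.999, 0.017, -0.031], [-0.014, -0.61, -0.792]]
wrist_force: [-0.5, 0.7, -0.2]
opening: 0.795
```

```bash
python3 - <<'E'
from h import *
p,d,c=shot('wrist','w22');print(proj(c,[.671,.2715,.126]))
E
python3 knob.py .672 .2715 .126 36 .05 4
```

```text
[[332.27262177 243.21150968]]
[0.6902033  0.27231069 0.15107953] [0.73672251 0.26174307 0.21130721]
4 rows; dist 0.0768 ang 2.0
[[0.32, 0.0, 1.89], [0.32, -0.01, 1.89], [0.32, -0.02, 1.89], [0.32, -0.03, 1.89]]
[[-0.4, 0.1, -0.3], [-0.4, 0.1, -0.3], [-0.4, 0.1, -0.3], [-0.4, 0.1, -0.3]]
```

View pics/w22.png

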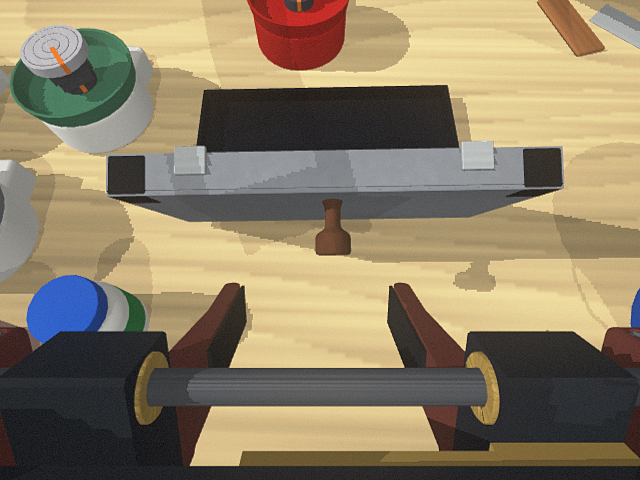

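Emit:
{"name": "move_arm", "arguments": {"slide": [[0.3,0,1.8],[0.3,0,1.9],[0.3,0,1.9],[0.3,0,1.7],[0,0,0],[0,0,0]], "turn": [[-0.4,0.1,-0.3],[-0.4,0.1,-0.3],[-0.4,0.1,-0.3],[-0.4,0.1,-0.3],[0,0,0],[0,0,0]], "claw": [7,7,7,7,7,7]}}

```text
time: 45.15
tool_pos: [0.6924, 0.2641, 0.1633]
tool_rot: [[-0.037, 0.818, -0.574], [0.999, 0.033, -0.017], [0.005, -0.574, -0.819]]
wrist_force: [0.3, 0.3, 0.9]
opening: 0.797
```

```bash
python3 knob.py .671 .2715 .126 36 .005 4
```

```text
[0.66277916 0.27113388 0.11467376] [0.69235366 0.26408402 0.16325605]
4 rows; dist 0.0573 ang 1.1
[[0.2, 0.1, 1.42], [0.2, 0.1, 1.41], [0.2, 0.11, 1.41], [0.21, 0.12, 1.41]]
[[0.2, -0.1, -0.0], [0.2, -0.1, -0.0], [0.2, -0.1, -0.0], [0.2, -0.1, -0.0]]
```

Emit:
{"name": "move_arm", "arguments": {"slide": [[0.3,0.1,1.3],[0.3,0.1,1.4],[0.2,0.1,1.4],[0,0.1,1.2],[0,0,0],[0,0,0],[0,0,0],[0,0,0],[0,0,0],[0,0,0],[0,0,0],[0,0,0]], "turn": [[0.2,0,0],[0.2,0,0],[0.2,0,0],[0.2,0,0],[0,0,0],[0,0,0],[0,0,0],[0,0,0],[0,0,0],[0,0,0],[0,0,0],[0,0,0]], "claw": [7,7,7,7,7,7,2,2,2,2,2,2]}}

```text
time: 46.35
tool_pos: [0.6653, 0.2712, 0.1171]
tool_rot: [[-0.035, 0.813, -0.581], [0.999, 0.032, -0.015], [0.007, -0.581, -0.814]]
wrist_force: [-0.6, -0.6, -1.6]
opening: 0.302
```

```bash
python3 arc.py 75 22 10
```

```text
lid deg now 108.50960561383576 rad 0.1537541917788039 lateral -0.0002259809886160872
tilt 35.51345033916858
[-0.0, -0.9, 0.7] -1.4
[-0.0, -0.8, -0.1] -1.4
[-0.0, -0.8, -0.1] -1.4
[-0.0, -0.8, -0.0] -1.4
[-0.0, -0.8, 0.0] -1.4
[-0.0, -0.8, 0.0] -1.4
[-0.0, -0.8, 0.1] -1.4
[-0.0, -0.8, 0.1] -1.4
[-0.0, -0.8, 0.1] -1.4
[-0.0, -0.8, 0.1] -1.4
```

Emit:
{"name": "move_arm", "arguments": {"slide": [[0,-0.8,-0.2],[0,-0.9,-0.1],[0,-0.9,-0.1],[0,-0.9,0],[0,-0.9,0],[0,-0.9,0],[0,-0.9,0.1],[0,-0.9,0.1],[0,-0.9,0.1],[0,-0.9,0.1]], "turn": [[-1.4,0,0],[-1.4,0,0],[-1.4,0,0],[-1.4,0,0],[-1.4,0,0],[-1.4,0,0],[-1.4,0,0],[-1.4,0,0],[-1.4,0,0],[-1.4,0,0]], "claw": [2,2,2,2,2,2,2,2,2,2]}}

```text
time: 47.35
tool_pos: [0.5948, 0.2681, 0.156]
tool_rot: [[-0.033, 0.941, -0.336], [0.999, 0.034, -0.003], [0.009, -0.336, -0.942]]
wrist_force: [2.2, 2.0, -6.2]
opening: 0.305
```

```bash
python3 arc.py 36 2 10
```

```text
lid deg now 76.08964286952752 rad 0.15364507957882706 lateral -0.00023412051610251813
tilt 19.59806558270265
[-0.0, -0.8, 1.0] -1.8
[-0.0, -0.9, 0.2] -1.8
[-0.0, -0.9, 0.2] -1.8
[-0.0, -0.9, 0.3] -1.8
[-0.0, -0.9, 0.3] -1.8
[-0.0, -0.9, 0.3] -1.8
[-0.0, -0.9, 0.4] -1.8
[-0.0, -0.9, 0.4] -1.8
[-0.0, -0.8, 0.5] -1.8
[-0.0, -0.8, 0.5] -1.8
```

Emit:
{"name": "move_arm", "arguments": {"slide": [[0,-0.9,0.2],[0,-0.9,0.2],[0,-0.9,0.2],[0,-0.9,0.3],[0,-0.9,0.3],[0,-0.9,0.3],[0,-0.9,0.4],[0,-0.9,0.4],[0,-0.9,0.5],[0,-0.8,0.5]], "turn": [[-1.8,0,0],[-1.8,0,0],[-1.8,0,0],[-1.8,0,0],[-1.8,0,0],[-1.8,0,0],[-1.8,0,0],[-1.8,0,0],[-1.8,0,0],[-1.8,0,0]], "claw": [2,2,2,2,2,2,2,2,2,2]}}

```text
time: 48.35
tool_pos: [0.5122, 0.2645, 0.1472]
tool_rot: [[-0.034, 0.999, 0.016], [0.999, 0.034, 0.013], [0.012, 0.016, -1.0]]
wrist_force: [-0.9, -4.3, 10.3]
opening: 0.309
```

```bash
python3 arc.py 4 0 8
```

```text
lid deg now 42.03070838807111 rad 0.15272313687707212 lateral -0.00011147626717345318
tilt -0.9201982721364887
[-0.0, -0.9, 1.2] 0.1
[-0.0, -1.1, 0.6] 0.1
[-0.0, -1.0, 0.6] 0.1
[-0.0, -1.0, 0.7] 0.1
[-0.0, -0.9, 0.8] 0.1
[-0.0, -0.8, 0.9] 0.1
[-0.0, -0.7, 1.0] 0.1
[-0.0, -0.7, 1.0] 0.1
```

Emit:
{"name": "move_arm", "arguments": {"slide": [[0,-1.0,0.7],[0,-1.0,0.7],[0,-1.0,0.7],[0,-0.9,0.7],[0,-0.9,0.8],[0,-0.8,0.9],[0,-0.7,1.0],[0,-0.6,1.0],[0,-0.5,0.8]], "turn": [[0.1,0,0],[0.1,0,0],[0.1,0,0],[0.1,0,0],[0.1,0,0],[0.1,0,0],[0.1,0,0],[0.1,0,0],[0.1,0,0]], "claw": [2,2,2,2,2,2,2,2,2]}}

```text
time: 49.25
tool_pos: [0.4371, 0.2615, 0.0751]
tool_rot: [[-0.036, 0.999, 0.008], [0.999, 0.036, 0.012], [0.012, 0.009, -1.0]]
wrist_force: [4.0, -15.6, 41.3]
opening: 0.302
```

```bash
python3 arc.py 0 0 2
```

```text
lid deg now 1.6277654588384074 rad 0.14830404928045368 lateral 0.000174006819894614
tilt -0.511489872150007
[-0.0, 0.2, 0.3] 0.3
[-0.0, -0.1, 0.2] 0.3
```

Emit:
{"name": "move_arm", "arguments": {"slide": [[0,0,0],[0,0,0],[0,0,0],[0,0,0],[0,0,0],[0,0,0],[0,0,-1],[0,0,-2],[0,0,-3],[0,0,-3],[0,0,-3],[0,0,0],[0,0,0]], "turn": [[0,0,0],[0,0,0],[0,0,0],[0,0,0],[0,0,0],[0,0,0],[0,0,0],[0,0,0],[0,0,0],[0,0,0],[0,0,0],[0,0,0],[0,0,0]], "claw": [2,2,5,5,5,5,5,5,5,5,5,5,5]}}

```text
time: 50.55
tool_pos: [0.4349, 0.261, 0.1989]
tool_rot: [[-0.036, 0.999, 0.006], [0.999, 0.036, 0.013], [0.012, 0.007, -1.0]]
wrist_force: [-0.4, -0.5, -0.5]
opening: 0.574
```

```bash
python3 - <<'E'
from h import *
p,d,c=shot('wrist','w23')
X=dep(c,[(250,150),(300,200),(400,200),(250,250),(350,270),(420,230)],d);print(X.round(4))
for n in ('scene','side'):
    p,d,c=shot(n,n+'23')
    for nm,P,Q in [('grey',(.6296,-.1301),0),('green',(.4443,-.0324),0),('blue',(.4582,-.2406),0)]:
        uv=proj(c,[*P,.11])[0];print(n,nm,[float(dep(c,uv+np.array(o),d)[0,2].round(4)) for o in [(0,0),(6,0),(-6,0),(0,4),(0,-4)]])
E
```

```text
[[0.3708 0.1979 0.001 ]
 [0.4098 0.2483 0.0485]
 [0.4062 0.3346 0.0526]
 [0.4546 0.2053 0.0554]
 [0.4707 0.2951 0.0554]
 [0.4316 0.3543 0.0552]]
scene grey [0.1103, 0.1084, 0.1075, 0.1102, 0.1089]
scene green [0.1089, 0.1094, 0.1073, 0.1085, 0.1096]
scene blue [0.109, 0.1098, 0.1097, 0.1106, 0.11]
side grey [0.1103, 0.1082, 0.1063, 0.1055, 0.1061]
side green [0.1039, 0.1051, 0.1068, 0.1074, 0.1063]
side blue [0.1059, 0.108, 0.1071, 0.1097, 0.1087]
```

View pics/scene23.png

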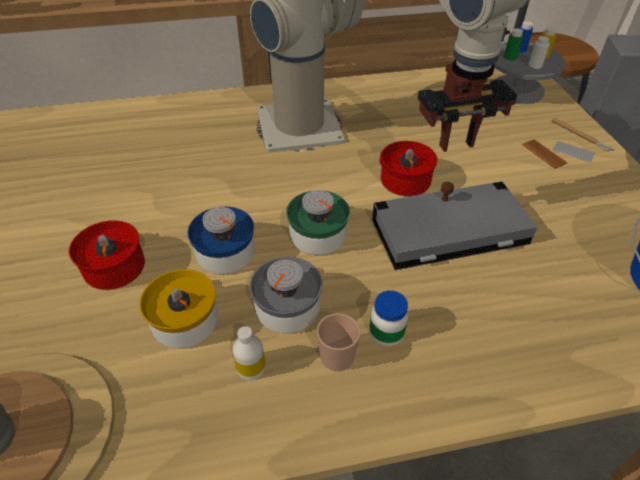

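View pics/w23.png

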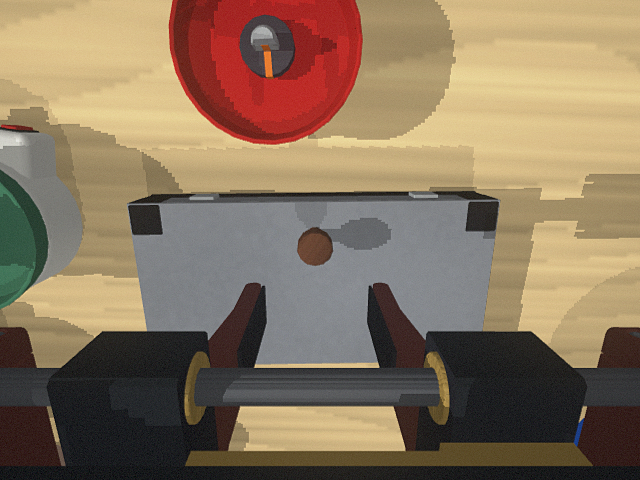

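```bash
python3 - <<'E'
from h import *
def f(p,d,c):
    X=np.array([[x,y,.054] for x in np.arange(.42,.555,.01) for y in np.arange(.13,.41,.01) if np.hypot(x-.438,y-.262)>.04]);uv=proj(c,X).round().astype(int)
    P=dep(c,uv,d);P=P[abs(P[:,2]-.054)<.02];k=np.linalg.lstsq(np.c_[P[:,0]-.568,P[:,1]-.26,np.ones(len(P))],P[:,2],rcond=None)[0];return k.round(4),len(P)
print('before',f(None,np.load('pics/scene0_d.npy'),cam('scene')));p,d,c=load('scene23','scene');print('after',f(p,d,c))
print('before',f(None,np.load('pics/side0_d.npy'),cam('side')));p,d,c=load('side23','side');print('after',f(p,d,c))
a=cv2.imread('pics/scene0.png').astype(int);b=cv2.imread('pics/scene23.png').astype(int);D=abs(a-b).max(2);print('bystander diff',[(D[y0:y1,x0:x1]>40).sum() for x0,y0,x1,y1 in [(225,320,275,385),(310,310,365,375),(365,285,415,350)]])
E
```

```text
before (array([-0.0011,  0.0007,  0.0537]), 345)
after (array([-0.0007,  0.0012,  0.0538]), 349)
before (array([-0.0026, -0.0019,  0.0515]), 343)
after (array([-0.0004, -0.0019,  0.0516]), 343)
bystander diff [np.int64(0), np.int64(0), np.int64(2)]
```

```bash
python3 -c "
from cell import bot
print(bot.job_done())"
```

```text
the job is handed in; nothing more can be done
None
```

I opened the lid onto its stop, fitted all three wheel heads that were in the case onto the grey, green and blue wheels with their flats matched, and shut the empty case. I handed the job in at about 51 s of the 210 s; it reports no verdict.

- **Heads:** the discs' tops measured 109–112 mm above the table from the wrist camera straight after each fitting, against 110 mm when home. At the end the fixed cameras agreed, reading 107–111 mm (scene) and 104–110 mm (side, the noisier and slightly low one). A head that had not dropped over its flat would read about 131 mm. No contact force showed during the insertions. The third head had shifted about 1 mm in the grip on the way, so I measured it again and corrected before inserting.
- **Lid:** its plane after closing matches the one before opening within the noise, with a slope below 0.003 in both views. I did not measure the open angle separately. I took it as open because the lid pressed back about 27 N against the gripper at roughly 1.9 rad of travel.
- **Bystanders:** the cup, bottle and jar show practically no pixel change from the first picture.
- **Robot:** it ended clear of everything, about 12 cm above the closed position at the knob, with the force near zero.

The fourth head was absent, and I saw no head get knocked aside during the run. I left the yellow wheel and the red look-alikes alone.

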